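Put the spice jars away in the sprung-lid spice box

ROBOT

A 6-joint arm with a two-finger parallel gripper is mounted at the origin on a cart in front of the work surface, level with it; the furniture and walls round the work are solid. World frame = base frame: x ahead of the robot, y to its left, z up, the work surface at z = 0. Lengths are in mm, angles in rad, forces in N, time in s.
With the tool pointing down it reaches from about 250 to 850 mm from the base axis. Payload 12.5 kg.
Tool frame: the origin (TCP) lies between the finger pads; the fingertips stand ctrl.tip_reach ahead of it and the grasp point (between the pads) lies 8 mm behind it (ctrl.tip_reach is the distance from the TCP to the fingertips, in mm); y points along the fingers, z is the direction in which the jaws open and shut, and the axes are right-handed (so a half turn about y gives the same grasp; the last joint's range is limited). The gripper opens to 93 mm and grips with 3 to 60 N. Pads are 15 mm wide; open, the fingers measure 128 mm over their backs; the gripper's body (75 mm by 188 mm) begins 65 mm behind the grasp point.
Start: joints at [-1.303, 0.351, 1.652, -0, 1.139, -0.085], TCP at [190.058, -516.103, 229.633] pointing down, gripper open.
Joint ranges: [-2.75, 2.75], [-0.79, 2.1], [0.01, 2.65], [-1.57, 4.71], [0.07, 3.14], [-2.87, 2.87]. Speed limits (rad/s): [2.22, 2.22, 2.79, 3.14, 3.14, 3.14].

INTERFACE

Orientations are given as a unit quaternion [x, y, z, w].
In Python, from plant import ctrl, eyes, order gives the robot as it stands. The module is installed in compiled form; this text tells all that it offers.
- The arm moves only by the shell command python3 -m jog 'ROWS' [OPENING] [FORCE]. ROWS is JSON, a list of rows, each a list of 6 numbers: the shift along the tool's x, y, z as a fraction of full scale, then the turn, a rotation vector about the tool's x, y, z as a fraction of full scale. In form: [[dx, dy, dz, ax, ay, az], ...]. A call has 1 to 20 rows; each row shifts and turns the pose as measured when the row begins, along the tool's axes as they then stand; what a row does not reach is not made up. Full scale, the value 1, is 0.2 m for a shift and 360 degrees for a turn. A row lasts 1/8 s, in which the tool goes at most 62.5 mm and 10.7 degrees, less where a joint would pass 70% of its speed; a pose out of reach is approached as far as the arm can. A call with a number of a shift or a turn outside -1 to 1 is refused whole. A call with a gripper value outside its range is refused whole. OPENING is the opening, from 0 (shut) to 1 (fully open), set as the call begins (- or left out, the last holds). The fingers move at their own pace and stop on an object; FORCE is the grip in N (left out, the last holds). Time passes only in rows, so rows that do not move let the fingers close. It gives the time, the measured TCP pose, the force and the opening at its end, in the units of the state.
- ctrl.get_obs(): the state, without advancing time (a new reading comes with each control period).
- eyes.snapshot(name): name is "side" or "top" or "wrist"; returns a dict with "img" (420x560x3 uint8, red, green, blue), "vfov" (degrees; the focal length in pixels is half the picture's height over the tangent of half this angle, whatever the lens; pixels are square), "cx", "cy" (the principal point, pixels), "xyz" and "rotation" of the camera in the world. Camera axes: x right, y up, looking along -z (the intrinsics and any distortion apply to the point x, -y, -z); pixel columns grow to the right and rows downward; lengths in mm; the calibration is good to about 2 mm. The wrist camera is an equidistant fisheye: a pixel r from the principal point sees the ray r / f radians off the axis. A picture is of the moment at which its call begins. There is no depth.
- order.hand_in(): hands the job in, once; it reports no verdict.
The state is a dict: "time": time; "qpos": joint angles; "qvel": joint speeds; "joint_torque": joint torques, N m; "tcp_pos": TCP position; "ee_rot": TCP orientation; "wrist_force": force on the tool from outside, world axes, zero at the start; "ft_torque": the same for the moment, N m; "width": finger opening in mm.
Only numpy, scipy, OpenCV 4.12 (cv2) and the standard library are available. Lean on these libraries where they do the work, as an engineer would, in place of code of your own. Each camera call takes 0.05 s, during which the arm holds its last target.

TASK

Put the loose terracotta spice jars from the worktop away in the wooden spice box, each upright in a free pocket of its own. Press the brass button on the lid to release the catch and keep your hand on the lid as the spring lifts it, so that it never flies open; when all the jars are in, swing the lid shut and press it down until the catch holds it. Do not move the pepper mill, the spirit measure or the kitchen timer.

Things in the scene. Friction and masses are not known exactly. Their poses are not given: they have to be found in the camera images.
- spice_box: Fixed wooden box, 210 mm deep (its x), 146 wide (its y), rim 45 mm above the worktop, 92 high shut. Origin: centre of its underside; z up, -x its front (button), +x the hinge side, which is on the robot's right: the lid swings up and over to the right. Six pockets 58 mm square, partitions up to 41 mm above the worktop: 3 rows 63 mm apart along x, 2 columns 76 mm apart along y. Walls 6 mm, front board 20 mm.
- pocket_0 (a point): Centre of the floor of pocket 0, 8 mm above the worktop (hinge row, -y column of the box). A pocket may already hold a jar.
- pocket_1 (a point): Centre of the floor of pocket 1, 8 mm above the worktop (hinge row, +y column of the box). A pocket may already hold a jar.
- pocket_2 (a point): Centre of the floor of pocket 2, 8 mm above the worktop (middle row, -y column of the box). A pocket may already hold a jar.
- pocket_3 (a point): Centre of the floor of pocket 3, 8 mm above the worktop (middle row, +y column of the box). A pocket may already hold a jar.
- pocket_4 (a point): Centre of the floor of pocket 4, 8 mm above the worktop (front row, -y column of the box). A pocket may already hold a jar.
- pocket_5 (a point): Centre of the floor of pocket 5, 8 mm above the worktop (front row, +y column of the box). A pocket may already hold a jar.
- lid_hinge (a point): Middle of the lid's hinge axis, on the hinge-side rim of the box, 45 mm above the worktop; the axis runs along the box's y.
- box_lid (a joint): Angle of the lid, rad: 0 shut (about 0.007 latched), to 2.0. Deep glazed lid, 210 mm from hinge to front edge, 146 wide, 47 high, flat top. A spring lifts it: let go when unlatched it flies open at over 4 rad/s, past 1.2 rad no longer. It pushes up with about 4 N at the front edge when shut, less as it rises, and rests open near 1.8, leaning back past upright. It opens from the front up and over to the hinge side.
- lid_front (a point): Middle of the lid's front top edge (moves with the lid): 210 mm from the hinge along the lid and 47 mm from its underside. Its z axis is the normal of the lid's top.
- button_top (a point): Centre of the top of the round brass button, 26 mm across, 8 mm proud of the lid's front rail, 17 mm behind the front edge; moves with the lid. With the lid shut it is 100 mm above the worktop.
- catch_button (a joint): Travel of the button, m: 0 out, 0.006 fully pressed (straight into the lid's top), 0.5 N rising to 2 N. Past 0.004 the hook under the lid is clear; the lid then rises under the finger as it is withdrawn. On closing the hook snaps in by itself, but a lid closed by pressing on the button does not latch, since the button holds the hook back.
- rail_right (a point): Point on top of the lid's 34 mm wide front rail, 45 mm from the button towards the box's -y (the end nearer the robot); a place to press the lid down without touching the button (6 to 14 N latches it). The rail is the same on the button's other side. Moves with the lid.
- jar_0_mid (a point): Spice jar standing on the worktop at the start, to be put away (may be absent). Squat round terracotta jar with a flat wooden lid (fixed), 49 mm across, 72 mm tall, about 0.14 kg. This point is on its axis half-way up, 36 mm above its foot; z is its axis. In a pocket its top stands 35 mm above the rim; grip it by the top 25 mm.
- jar_1_mid (a point): Spice jar standing on the worktop at the start, to be put away (may be absent). Squat round terracotta jar with a flat wooden lid (fixed), 49 mm across, 72 mm tall, about 0.14 kg. This point is on its axis half-way up, 36 mm above its foot; z is its axis. In a pocket its top stands 35 mm above the rim; grip it by the top 25 mm.
- jar_2_mid (a point): Spice jar standing on the worktop at the start, to be put away (may be absent). Squat round terracotta jar with a flat wooden lid (fixed), 49 mm across, 72 mm tall, about 0.14 kg. This point is on its axis half-way up, 36 mm above its foot; z is its axis. In a pocket its top stands 35 mm above the rim; grip it by the top 25 mm.
- jar_3_mid (a point): Spice jar standing on the worktop at the start, to be put away (may be absent). Squat round terracotta jar with a flat wooden lid (fixed), 49 mm across, 72 mm tall, about 0.14 kg. This point is on its axis half-way up, 36 mm above its foot; z is its axis. In a pocket its top stands 35 mm above the rim; grip it by the top 25 mm.
- jar_4_mid (a point): Spice jar standing in a pocket from the start, to stay there (may be absent). Squat round terracotta jar with a flat wooden lid (fixed), 49 mm across, 72 mm tall, about 0.14 kg. This point is on its axis half-way up, 36 mm above its foot; z is its axis. In a pocket its top stands 35 mm above the rim; grip it by the top 25 mm.
- jar_5_mid (a point): Spice jar standing in a pocket from the start, to stay there (may be absent). Squat round terracotta jar with a flat wooden lid (fixed), 49 mm across, 72 mm tall, about 0.14 kg. This point is on its axis half-way up, 36 mm above its foot; z is its axis. In a pocket its top stands 35 mm above the rim; grip it by the top 25 mm.
- jar_6_mid (a point): Spice jar standing in a pocket from the start, to stay there (may be absent). Squat round terracotta jar with a flat wooden lid (fixed), 49 mm across, 72 mm tall, about 0.14 kg. This point is on its axis half-way up, 36 mm above its foot; z is its axis. In a pocket its top stands 35 mm above the rim; grip it by the top 25 mm.
- mill_mid (a point): Dark wooden pepper mill, 58 mm across, 170 mm tall, standing loose: leave alone. Point half-way up.
- measure_mid (a point): Two-ended brass spirit measure, 47 mm across, 100 mm tall, standing loose: leave alone. Point half-way up.
- cabinet_edge (a point): A point on the lower front edge of the wall cabinets, which hang over the back of the worktop along its whole length: fronts at x = 0.57, undersides 0.48 m above the worktop; their knobs stick out 27 mm more, 0.55 m above the worktop. Wrists raised high must stay in front of them.
- timer: Round kitchen timer, 69 mm across, 42 mm high, loose: leave alone. Origin under its centre.
Mind the look-alikes: they are no part of the job. What is shaped like the part that bears jar_3_mid but pink or turquoise is not meant.

How it is judged:
By the outcome, as a careful person would: the job done as asked, in the order asked, and still so for the second after the job is handed in, with the robot touching nothing.
Of jar_0, jar_1, jar_2, jar_3 only 3 to 4 are there at a start; the rules pass over those that are not, and their reading is None.
Of jar_4, jar_5, jar_6 only 1 to 2 are there at a start; the rules pass over those that are not, and their reading is None.
At some moment in a run one of jar_0, jar_1, jar_2, jar_3 may be knocked a few centimetres aside while the robot is not near it.
It also fails if it takes over 200 s, if anything falls off the work surface, if the arm or the gripper's body presses on something with over 40 N, if the wrist force passes 120 N, or if a joint passes its speed limit or range.

## Working session

There is one attempt and no reset: what is moved stays moved. The work goes in short steps, Python scripts to look and compute and a shell command to move; the robot and the scene stay as the last step left them, time stands still between calls to the robot, and variables do not carry over. Pictures are saved under pics/ and viewed, and the job is handed in when it is done.

```bash
mkdir -p pics; cat > h.py <<'E'
import numpy as np, cv2
from plant import ctrl, eyes, order
from scipy.spatial.transform import Rotation as R
def snap(n,fn=None):
    s=eyes.snapshot(n)
    if fn: cv2.imwrite('pics/'+fn,cv2.cvtColor(s['img'],cv2.COLOR_RGB2BGR))
    return s
E
python3 - <<'E'
from h import *
o=ctrl.get_obs()
print(o); print(ctrl.tip_reach)
for n in ['side','top','wrist']:
    s=snap(n,n+'0.png'); print(n,{k:v for k,v in s.items() if k!='img'})
E
```

```text
{'time': 0.0, 'qpos': array([-1.30261089e+00,  3.51241411e-01,  1.65239993e+00, -3.92242857e-05,
        1.13908086e+00, -8.45809662e-02]), 'qvel': array([ 0.00137049, -0.00122492, -0.00035467, -0.00010477,  0.00016118,
        0.00088222]), 'joint_torque': array([-4.70177445e-03, -4.97326076e+01, -2.85257453e+01,  6.96661812e-02,
        2.57057359e-02, -8.61020567e-05]), 'tcp_pos': array([ 189.96298462, -515.81558144,  229.10776579]), 'ee_rot': array([-0.12413091,  0.69653125, -0.69573821,  0.12403261]), 'wrist_force': array([-0.76993089,  0.43758284, -0.21592756]), 'ft_torque': array([ 0.00226427,  0.03188432, -0.0054174 ]), 'width': 92.70488865138125}
11.0
side {'vfov': 45.26787341593605, 'cx': 274.32165156733356, 'cy': 197.95561716582876, 'xyz': array([  464.9346977 , -1369.80529373,  1093.46294645]), 'rotation': array([ 0.50411339, -0.00278325,  0.00120854,  0.86363214])}
top {'vfov': 50.67246064803208, 'cx': 283.33137232717684, 'cy': 202.83661202201301, 'xyz': array([ 355.51901207,   54.96972639, 1457.73285174]), 'rotation': array([-0.0461126 ,  0.03895425,  0.71368479, -0.69786117])}
wrist {'vfov': 65.70646984690485, 'cx': 271.74415062847197, 'cy': 203.72734494559558, 'xyz': array([ 265.65609996, -489.16246632,  383.45875498]), 'rotation': array([-0.1179369 ,  0.08255216, -0.56614104,  0.81164053])}
```

View pics/side0.png

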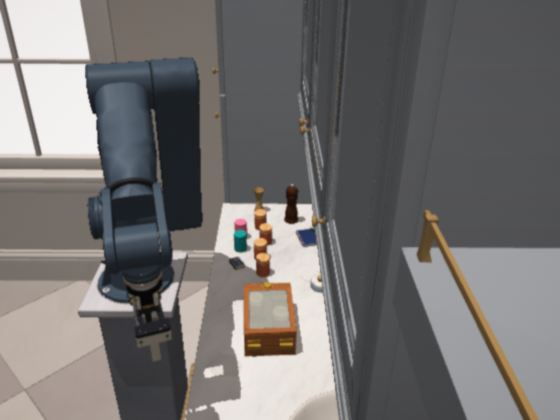

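View pics/top0.png

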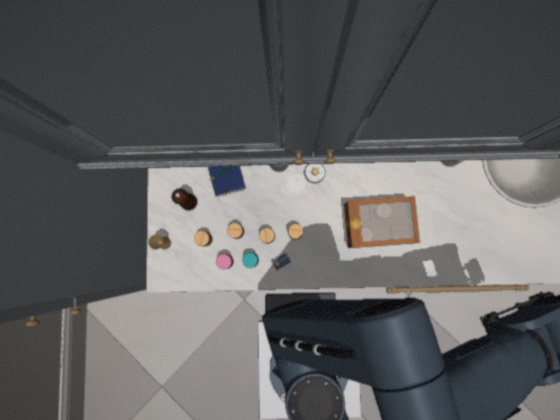

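View pics/wrist0.png

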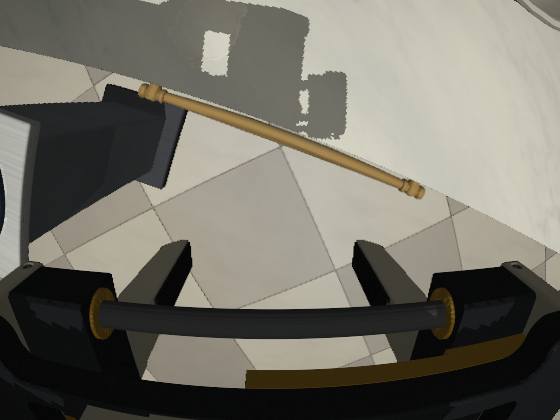

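```bash
cat >> h.py <<'E'
def ray(s,u,v,fish=False):
    f=210/np.tan(np.radians(s['vfov'])/2)
    a=np.array([u-s['cx'],v-s['cy']])
    if fish:
        r=np.hypot(*a); th=r/f
        d=np.array([a[0]/max(r,1e-9)*np.sin(th),-a[1]/max(r,1e-9)*np.sin(th),-np.cos(th)])
    else: d=np.array([a[0]/f,-a[1]/f,-1.])
    return R.from_quat(s['rotation']).apply(d)
def onz(s,u,v,z,fish=False):
    d=ray(s,u,v,fish); return s['xyz']+d*(z-s['xyz'][2])/d[2]
def proj(s,p,fish=False):
    f=210/np.tan(np.radians(s['vfov'])/2)
    c=R.from_quat(s['rotation']).inv().apply(np.array(p,float)-s['xyz'])
    if fish:
        q=np.hypot(c[0],c[1]); th=np.arctan2(q,-c[2]); return np.array([s['cx']+f*th*c[0]/q, s['cy']-f*th*c[1]/q])
    return np.array([s['cx']+f*c[0]/-c[2], s['cy']-f*c[1]/-c[2]])
def blobs(img,lo,hi,amin=20):
    h=cv2.cvtColor(img,cv2.COLOR_RGB2HSV); m=cv2.inRange(h,np.array(lo),np.array(hi))
    n,l,st,c=cv2.connectedComponentsWithStats(m)
    return [(c[i].round(1),st[i]) for i in range(1,n) if st[i][4]>=amin],m
def crop(img,x0,y0,x1,y1,k,fn):
    cv2.imwrite('pics/'+fn,cv2.cvtColor(cv2.resize(img[y0:y1,x0:x1],None,fx=k,fy=k,interpolation=cv2.INTER_CUBIC),cv2.COLOR_RGB2BGR))
E
python3 - <<'E'
from h import *
s=snap('top')
crop(s['img'],140,150,340,290,4,'topc1.png')
crop(s['img'],330,180,440,260,7,'topc2.png')
t=snap('side')
crop(t['img'],200,170,340,370,3,'sidec1.png')
E
```

```text
(no output)
```

View pics/topc1.png

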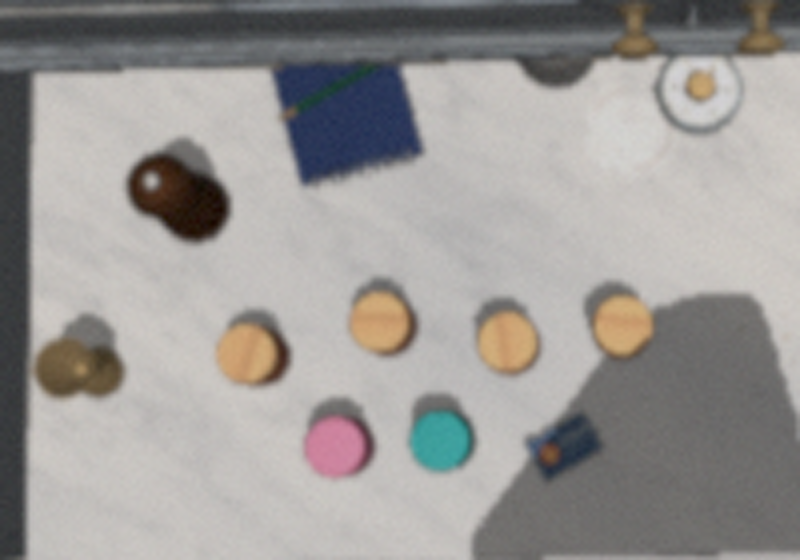

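View pics/topc2.png

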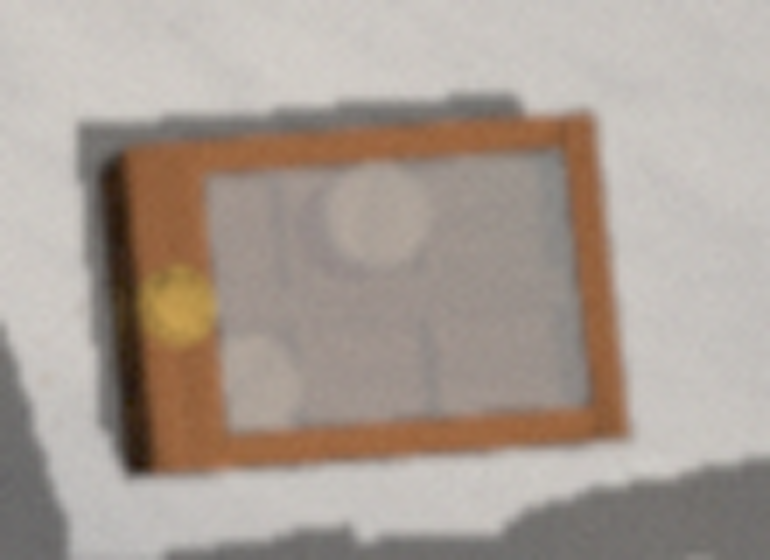

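View pics/sidec1.png

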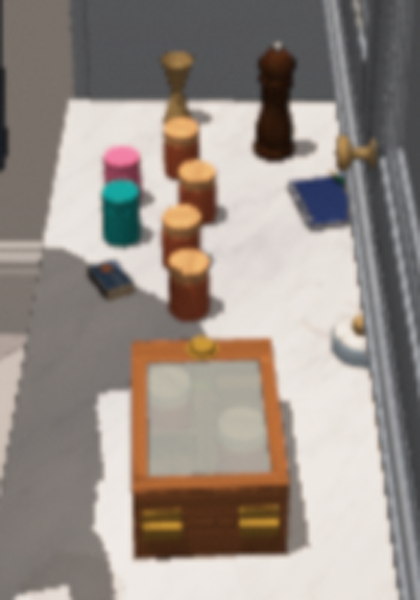

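```bash
python3 - <<'E'
from h import *
s=snap('top'); t=snap('side')
P=[]
for c in [(128,150),(155,472),(592,115),(630,437)]:
    p=onz(s,330+c[0]/7,180+c[1]/7,92); P.append(p); print('corner',p.round(1))
P=np.array(P); print(np.linalg.norm(P[0]-P[1]),np.linalg.norm(P[2]-P[3]),np.linalg.norm(P[0]-P[2]),np.linalg.norm(P[1]-P[3]))
c=P.mean(0); ax=(P[2]+P[3]-P[0]-P[1]); print('centre',c.round(1),'yaw deg',np.degrees(np.arctan2(ax[1],ax[0])))
print('button',onz(s,330+178/7,180+306/7,100).round(1))
# side
b,m=blobs(t['img'],(10,80,60),(30,255,255)); 
print('side button',onz(t,200+202/3,170+345/3,98).round(1))
for c_ in [(133,343),(271,341),(288,480),(134,488)]: print('side corner',onz(t,200+c_[0]/3,170+c_[1]/3,92).round(1))
for c_ in [(249,353),(381,322),(508,341),(622,325)]: print('jar top',onz(s,140+c_[0]/4,150+c_[1]/4,72).round(1))
for c_ in [(182,127),(197,172),(182,216),(189,262)]: print('jar side',onz(t,200+c_[0]/3,170+c_[1]/3,72).round(1))
for c_ in [(338,446),(440,440)]: print('fake',onz(s,140+c_[0]/4,150+c_[1]/4,72).round(1))
print('timer',onz(s,140+700/4,150+90/4,30).round(1),'mill',onz(s,140+195/4,150+205/4,30).round(1),'meas',onz(s,140+65/4,150+366/4,100).round(1))
E
```

```text
corner [ 520.6 -134.3   92. ]
corner [ 378.6 -140.5   92. ]
corner [ 531.5 -339.7   92. ]
corner [ 389.3 -348.2   92. ]
142.1178981992445 142.4225050717891 205.7755618315185 207.9889202264227
centre [ 455.  -240.7   92. ] yaw deg -87.02065036711308
button [ 450.5 -152.3  100. ]
side button [ 450.3 -152.    98. ]
side corner [ 378.9 -141.9   92. ]
side corner [ 521.6 -137.7   92. ]
side corner [ 531.6 -337.7   92. ]
side corner [ 390.4 -348.6   92. ]
jar top [417.7 322.8  72. ]
jar top [439.6 219.4  72. ]
jar top [422.6 120.4  72. ]
jar top [433.1  31.2  72. ]
jar side [418.7 323.7  72. ]
jar side [439.9 215.4  72. ]
jar side [423.4 118.7  72. ]
jar side [433.5  26.7  72. ]
fake [344.2 253.7  72. ]
fake [347.1 174.4  72. ]
timer [625.8 -38.   30. ] mill [540.7 375.   30. ] meas [409.7 458.5 100. ]
```

```bash
cat >> h.py <<'E'
BC=np.array([455.,-241.,0]); YAW=np.radians(-87.0)
def b2w(x,y,z): 
    c,s=np.cos(YAW),np.sin(YAW); return BC+np.array([c*x-s*y,s*x+c*y,z])
def st(target=None,q=None):
    o=ctrl.get_obs(); r=R.from_quat(o['ee_rot']); M=r.as_matrix()
    print('t',round(o['time'],2),'tcp',o['tcp_pos'].round(1),'w',round(o['width'],1),'F',o['wrist_force'].round(1),'q',o['qpos'].round(2))
    print('x',M[:,0].round(3),'y',M[:,1].round(3),'z',M[:,2].round(3))
    if target is not None:
        print('need frac',(r.inv().apply(np.array(target)-o['tcp_pos'])/200).round(3))
    if q is not None: # desired jaw heading matrix
        print('turn frac',((r.inv()*R.from_matrix(q)).as_rotvec()/(2*np.pi)).round(4))
    return o
def down(xhead): # tool x heading angle deg in world, tool y down
    a=np.radians(xhead); x=np.array([np.cos(a),np.sin(a),0]); y=np.array([0,0,-1.]); return np.stack([x,y,np.cross(x,y)],1)
E
python3 - <<'E'
from h import *
o=st(); s=snap('wrist')
print('cam in tool',R.from_quat(o['ee_rot']).inv().apply(s['xyz']-o['tcp_pos']))
for h in (93,-87): st(b2w(-88,0,160),down(h))
print(b2w(-88,0,100))
for i,(x,y) in enumerate([(70,-38),(70,38),(7,-38),(7,38),(-56,-38),(-56,38)]): print(i,b2w(x,y,8).round(1))
E
```

```text
t 0.35 tcp [ 190.  -516.   229.5] w 92.8 F [-0.5  0.5  0.1] q [-1.3   0.35  1.65 -0.    1.14 -0.08]
x [-0.938 -0.346 -0.   ] y [-0.  0. -1.] z [ 0.346 -0.938 -0.   ]
cam in tool [ -80.24390004 -154.29739462    0.95278177]
t 0.4 tcp [ 190.  -516.1  229.6] w 92.8 F [-0.   0.1 -0.2] q [-1.3   0.35  1.65 -0.    1.14 -0.08]
x [-0.938 -0.346  0.   ] y [-0.  0. -1.] z [ 0.346 -0.938 -0.   ]
need frac [-1.849  0.348 -1.253]
turn frac [0.     0.2978 0.    ]
t 0.4 tcp [ 190.  -516.1  229.6] w 92.8 F [-0.   0.1 -0.2] q [-1.3   0.35  1.65 -0.    1.14 -0.08]
x [-0.938 -0.346  0.   ] y [-0.  0. -1.] z [ 0.346 -0.938 -0.   ]
need frac [-1.849  0.348 -1.253]
turn frac [ 0.     -0.2022 -0.    ]
[ 450.39443585 -153.12060094  100.        ]
0 [ 420.7 -312.9    8. ]
1 [ 496.6 -308.9    8. ]
2 [ 417.4 -250.     8. ]
3 [ 493.3 -246.     8. ]
4 [ 414.1 -187.1    8. ]
5 [ 490.  -183.1    8. ]
```

```bash
python3 -m jog '[[0,-0.1,0,0,-0.029,0],[0,-0.1,0,0,-0.029,0],[0,-0.1,0,0,-0.029,0],[0,0,0,0,-0.029,0],[0,0,0,0,-0.029,0],[0,0,0,0,-0.029,0],[0,0,0,0,-0.028,0],[0,0,0,0,0,0]]' 0 20; python3 -c "
from h import *
st(b2w(-88,0,150),down(-87))"
```

```text
time: 1.4
tcp_pos: [190.0, -515.8, 291.4]
ee_rot: [-0.521, 0.478, -0.478, 0.521]
wrist_force: [0.8, -0.7, 0.2]
width: 17.6
t 1.4 tcp [ 190.  -515.8  291.4] w 17.6 F [ 0.8 -0.7  0.2] q [-1.3   0.29  1.57 -0.    1.27 -1.39]
x [ 0.087 -0.996 -0.001] y [-0.     0.001 -1.   ] z [ 0.996  0.087 -0.   ]
need frac [-1.693  0.708  1.455]
turn frac [ 0.      0.0055 -0.0001]
```

```bash
python3 -m jog '[[-0.21,0,0.18,0,0.0008,0],[-0.21,0,0.18,0,0.0008,0],[-0.21,0,0.18,0,0.0008,0],[-0.21,0,0.18,0,0.0008,0],[-0.21,0,0.18,0,0.0008,0],[-0.21,0,0.18,0,0.0008,0],[-0.21,0.1,0.18,0,0.0008,0],[-0.21,0.2,0.18,0,0,0],[0,0.2,0,0,0,0],[0,0,0,0,0,0]]' 0 20; python3 -c "
from h import *
st(b2w(-88,0,118),down(-87))
s=snap('top');crop(s['img'],330,180,440,260,7,'t2.png')
snap('wrist','w2.png')"
```

```text
time: 2.65
tcp_pos: [465.5, -159.2, 194.3]
ee_rot: [0.5, -0.498, 0.501, -0.501]
wrist_force: [-0.5, -0.5, 0.6]
width: 0.6
t 2.65 tcp [ 465.5 -159.2  194.3] w 0.6 F [-0.5 -0.5  0.6] q [-0.42  0.29  1.84 -0.    1.01 -0.43]
x [ 0.001 -1.     0.002] y [ 0.004 -0.002 -1.   ] z [1.    0.001 0.004]
need frac [-0.031  0.381 -0.077]
turn frac [-0.0007 -0.0082  0.0003]
```

View pics/w2.png

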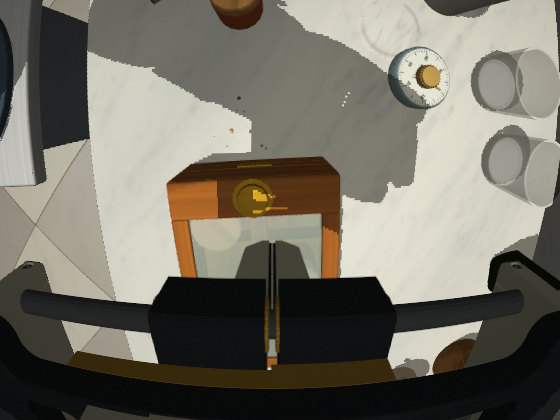

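```bash
python3 -m jog '[[-0.016,0.2,-0.04,-0.0007,-0.004,0],[-0.015,0.18,-0.037,0,-0.004,0],[0,0,0,0,0,0]]' 0 20; python3 -c "
from h import *
st(b2w(-88,0,118),down(-87))
s=snap('wrist','w3.png')"
```

```text
time: 3.12
tcp_pos: [454.5, -158.0, 125.5]
ee_rot: [-0.51, 0.483, -0.494, 0.512]
wrist_force: [-0.3, -0.1, 0.9]
width: 0.4
t 3.12 tcp [ 454.5 -158.   125.5] w 0.4 F [-0.3 -0.1  0.9] q [-0.43  0.37  1.93 -0.    0.83 -0.47]
x [ 0.045 -0.999  0.009] y [ 0.014 -0.009 -1.   ] z [0.999 0.045 0.014]
need frac [-0.026  0.037 -0.02 ]
turn frac [-0.0022 -0.0011  0.0015]
```

View pics/w3.png

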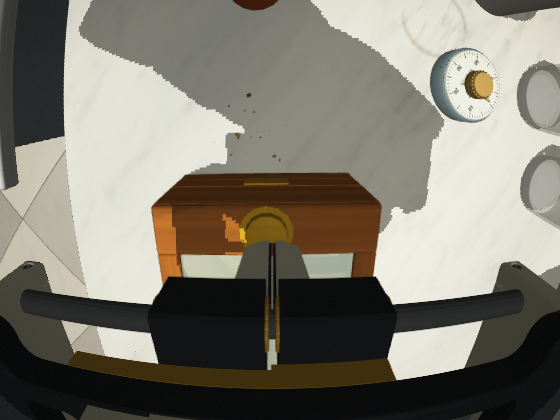

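```bash
python3 -c "
from h import *
s=snap('wrist')
print('button',onz(s,266,226,100,True))"
python3 -m jog '[[-0.026,0.015,-0.02,-0.0022,-0.001,0.0015],[0,0,0,0,0,0]]' 0 20; python3 -c "
from h import *
st(b2w(-88,0,111),down(-87))"
```

```text
button [ 453.22093448 -147.74908526  100.        ]
time: 3.48
tcp_pos: [453.4, -154.2, 127.1]
ee_rot: [-0.512, 0.485, -0.49, 0.514]
wrist_force: [-0.8, -1.1, -0.1]
width: 0.7
t 3.48 tcp [ 453.4 -154.2  127.1] w 0.7 F [-0.8 -1.1 -0.1] q [-0.43  0.36  1.93  0.    0.84 -0.48]
x [ 0.051 -0.999  0.003] y [ 0.007 -0.003 -1.   ] z [0.999 0.051 0.007]
need frac [-0.007  0.08  -0.015]
turn frac [-0.0011 -0.0002  0.0005]
```

```bash
python3 -m jog '[[-0.012,0.04,-0.012,-0.001,0,0.0005],[-0.008,0.035,-0.005,0,0,0],[0,0,0,0,0,0]]' 0 20; python3 -c "
from h import *
st(b2w(-88,0,106),down(-87))"
```

```text
time: 3.85
tcp_pos: [450.2, -150.3, 111.8]
ee_rot: [-0.512, 0.487, -0.488, 0.513]
wrist_force: [0.0, 0.0, 0.2]
width: 0.6
t 3.85 tcp [ 450.2 -150.3  111.8] w 0.6 F [0.  0.  0.2] q [-0.42  0.39  1.95  0.    0.81 -0.47]
x [ 0.051 -0.999  0.001] y [ 0.001 -0.001 -1.   ] z [0.999 0.051 0.001]
need frac [0.014 0.029 0.   ]
turn frac [-0.0002 -0.0003  0.0001]
```

```bash
python3 -m jog '[[0,0.02,0,0,0,0],[0,0.012,0,0,0,0],[0,0.012,0,0,0,0]]' 0 20
```

```text
time: 4.22
tcp_pos: [450.5, -150.0, 103.9]
ee_rot: [-0.512, 0.487, -0.488, 0.513]
wrist_force: [-11.3, 5.4, 41.7]
width: 0.3
```

```bash
python3 -m jog '[[0,-0.008,0,0,0,0],[0,-0.01,0,0,0,0]]' 0 20; cat >> h.py <<'E'
def lidtip(th,s=198,h=55):
    # TCP box x, z for finger following
    d=s*np.cos(th)-h*np.sin(th)-7.5; z=45+s*np.sin(th)+h*np.cos(th)+11
    return np.array([105-d,0,z])
E
python3 -c "
from h import *
o=st()
p0=None
for th in np.arange(0,1.75,0.1):
    p=lidtip(th); w=b2w(*p)
    d=(p-p0)/200 if p0 is not None else p*0
    print(round(th,2),w.round(0),'dx %.3f dy %.3f'%(d[0],-d[2])); p0=p
"
```

```text
time: 4.47
tcp_pos: [450.5, -150.4, 108.2]
ee_rot: [-0.512, 0.486, -0.488, 0.513]
wrist_force: [-1.0, -1.8, 2.4]
width: 0.3
t 4.47 tcp [ 450.5 -150.4  108.2] w 0.3 F [-1.  -1.8  2.4] q [-0.42  0.39  1.95 -0.    0.8  -0.47]
x [ 0.051 -0.999  0.001] y [ 0.002 -0.001 -1.   ] z [0.999 0.051 0.002]
0.0 [ 451. -156.  111.] dx -0.000 dy -0.000
0.1 [ 451. -162.  130.] dx 0.032 dy -0.097
0.2 [ 451. -170.  149.] dx 0.042 dy -0.094
0.3 [ 452. -181.  167.] dx 0.051 dy -0.089
0.4 [ 452. -193.  184.] dx 0.060 dy -0.084
0.5 [ 453. -206.  199.] dx 0.068 dy -0.077
0.6 [ 454. -221.  213.] dx 0.075 dy -0.070
0.7 [ 455. -237.  226.] dx 0.082 dy -0.062
0.8 [ 456. -255.  236.] dx 0.088 dy -0.054
0.9 [ 457. -273.  245.] dx 0.092 dy -0.045
1.0 [ 458. -293.  252.] dx 0.096 dy -0.035
1.1 [ 459. -313.  257.] dx 0.100 dy -0.025
1.2 [ 460. -333.  260.] dx 0.102 dy -0.015
1.3 [ 461. -353.  261.] dx 0.103 dy -0.005
1.4 [ 462. -374.  260.] dx 0.103 dy 0.005
1.5 [ 463. -394.  257.] dx 0.102 dy 0.015
1.6 [ 464. -414.  252.] dx 0.100 dy 0.025
1.7 [ 465. -433.  245.] dx 0.096 dy 0.035
```

```bash
python3 -m jog '[[0.014,-0.04,0,0,0,0],[0.018,-0.048,0,0,0,0],[0.02,-0.047,0,0,0,0]]' 0 20;  python3 -c "
from h import *
st(None,down(-87))
s=snap('side');crop(s['img'],200,230,340,370,4,'s4.png');s=snap('wrist','w4.png')"
```

```text
time: 4.85
tcp_pos: [450.9, -160.8, 136.7]
ee_rot: [-0.512, 0.487, -0.487, 0.513]
wrist_force: [0.1, 1.4, 3.6]
width: 0.7
t 4.85 tcp [ 450.9 -160.8  136.7] w 0.7 F [0.1 1.4 3.6] q [-0.44  0.35  1.92  0.    0.87 -0.49]
x [ 0.051 -0.999 -0.   ] y [ 0.001  0.    -1.   ] z [0.999 0.051 0.001]
turn frac [-0.0002 -0.0002 -0.    ]
```

View pics/s4.png

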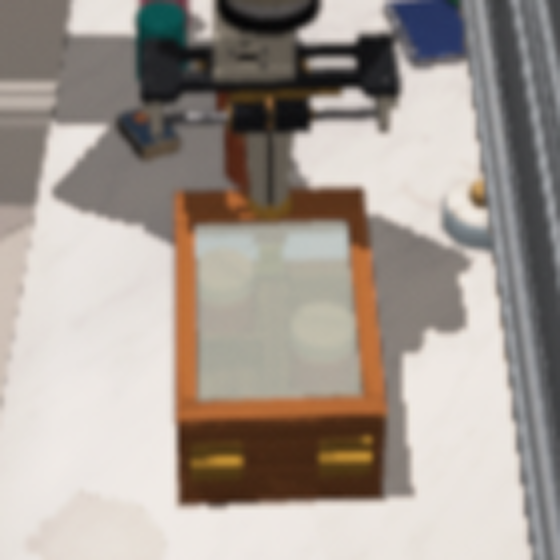

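View pics/w4.png

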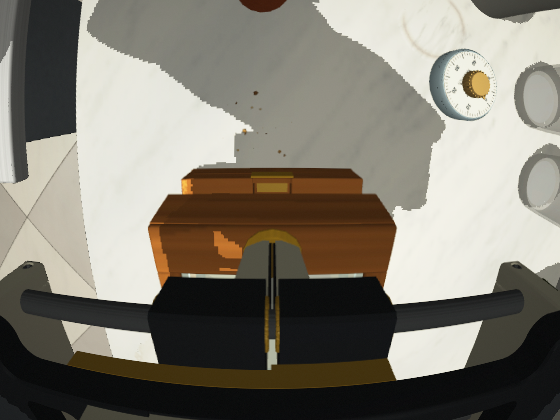

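```bash
python3 -m jog '[[0.022,-0.045,0,0,0,0],[0.023,-0.046,0,0,0,0],[0.025,-0.045,0,0,0,0],[0.027,-0.043,0,0,0,0],[0.029,-0.042,0,0,0,0],[0.031,-0.04,0,0,0,0]]' 0 20;  python3 -c "
from h import *
st(None,down(-87))"
```

```text
time: 5.7
tcp_pos: [452.8, -195.7, 193.3]
ee_rot: [-0.513, 0.486, -0.488, 0.513]
wrist_force: [-0.5, -2.5, 0.8]
width: 0.4
t 5.7 tcp [ 452.8 -195.7  193.3] w 0.4 F [-0.5 -2.5  0.8] q [-0.5   0.29  1.84 -0.    1.01 -0.55]
x [ 0.051 -0.999  0.003] y [ 0.003 -0.002 -1.   ] z [0.999 0.051 0.003]
turn frac [-0.0004 -0.0002  0.0004]
```

```bash
python3 -m jog '[[0.036,-0.03,0,0,0,0],[0.036,-0.032,0,0,0,0],[0.038,-0.033,0,0,0,0],[0.04,-0.031,0,0,0,0],[0.042,-0.028,0,0,0,0],[0.044,-0.026,0,0,0,0]]' 0 20;  python3 -c "
from h import *
st(None,down(-87))
s=snap('wrist','w5.png')"
```

```text
time: 6.45
tcp_pos: [455.4, -245.8, 232.1]
ee_rot: [-0.512, 0.486, -0.488, 0.513]
wrist_force: [0.5, -0.5, 2.7]
width: 0.7
t 6.45 tcp [ 455.4 -245.8  232.1] w 0.7 F [ 0.5 -0.5  2.7] q [-0.59  0.29  1.73  0.    1.12 -0.64]
x [ 0.051 -0.999  0.002] y [ 0.003 -0.002 -1.   ] z [0.999 0.051 0.003]
turn frac [-0.0005 -0.0002  0.0003]
```

View pics/w5.png

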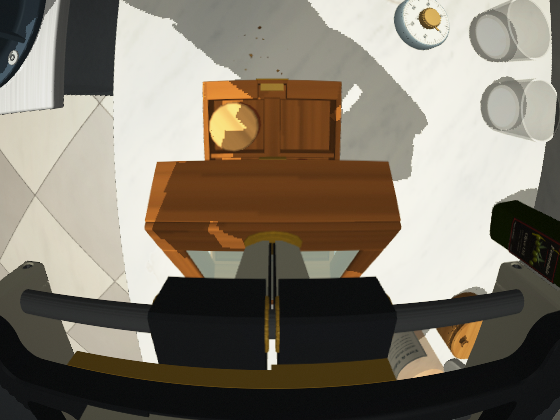

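```bash
python3 -m jog '[[0.044,-0.026,0,0,0,0],[0.045,-0.024,0,0,0,0],[0.046,-0.021,0,0,0,0],[0.047,-0.018,0,0,0,0],[0.048,-0.016,0,0,0,0],[0.049,-0.013,0,0,0,0],[0.05,-0.01,0,0,0,0]]' 0 20;  python3 -c "
from h import *
st(None,down(-87))
s=snap('wrist','w6.png');s=snap('side','s6.png')"
```

```text
time: 7.38
tcp_pos: [459.0, -316.9, 259.6]
ee_rot: [-0.512, 0.486, -0.489, 0.513]
wrist_force: [0.6, -0.4, 0.1]
width: 0.0
t 7.38 tcp [ 459.  -316.9  259.6] w 0.0 F [ 0.6 -0.4  0.1] q [-0.69  0.33  1.6   0.    1.21 -0.74]
x [ 0.051 -0.999  0.003] y [ 0.003 -0.002 -1.   ] z [0.999 0.051 0.003]
turn frac [-0.0005 -0.0002  0.0004]
```

View pics/w6.png

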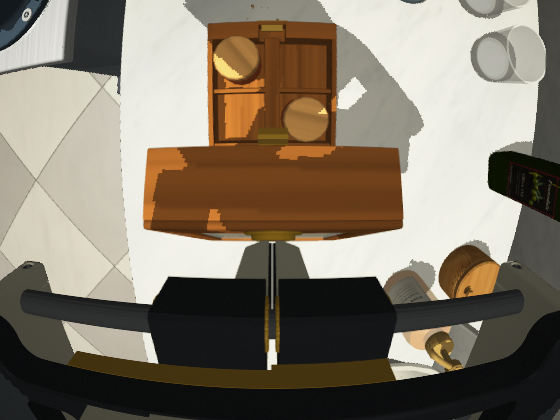

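View pics/s6.png

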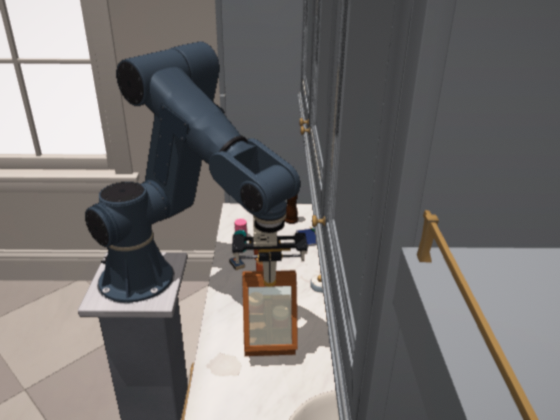

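```bash
python3 -c "
from h import *
s=snap('wrist')
for u,v,z in [(410,300,100),(440,345,180),(470,270,50),(520,180,200)]: print(onz(s,u,v,z,True).round(0),u,v,z)
f=lambda p:proj(s,p,True)
# lid angle: front bottom edge (d=210,h=0) row & front top edge rows
for th in (1.05,1.1,1.15,1.2,1.25,1.3):
  e=lambda a,h:f(b2w(105-(a*np.cos(th)-h*np.sin(th)),0,45+a*np.sin(th)+h*np.cos(th)))
  print(th,'bottom edge',e(210,0).round(0),'top edge',e(210,47).round(0))
"
```

```text
[ 637. -448.  100.] 410 300 100
[ 645. -455.  180.] 440 345 180
[ 758. -435.   50.] 470 270 50
[ 667. -271.  200.] 520 180 200
1.05 bottom edge [270. 115.] top edge [270. 195.]
1.1 bottom edge [270. 131.] top edge [270. 215.]
1.15 bottom edge [270. 149.] top edge [270. 236.]
1.2 bottom edge [270. 168.] top edge [270. 256.]
1.25 bottom edge [270. 187.] top edge [270. 274.]
1.3 bottom edge [270. 207.] top edge [270. 292.]
```

```bash
python3 -m jog '[[0.045,0.01,0,0,0,0],[0.05,0.005,0,0,0,0],[0.05,0.005,0,0,0,0],[0.05,0.005,0,0,0,0],[0.05,0.01,0,0,0,0],[0.05,0.015,0,0,0,0],[0.05,0.015,0,0,0,0],[0.05,0.015,0,0,0,0]]' 0 20;  python3 -c "
from h import *
st(None,down(-87))
s=snap('wrist','w7.png')"
```

```text
time: 8.52
tcp_pos: [463.0, -400.2, 241.9]
ee_rot: [-0.512, 0.486, -0.488, 0.513]
wrist_force: [0.2, -0.6, 1.4]
width: 0.6
t 8.53 tcp [ 463.  -400.2  241.9] w 0.6 F [ 0.2 -0.6  1.4] q [-0.79  0.45  1.47  0.    1.22 -0.84]
x [ 0.051 -0.999  0.001] y [ 0.002 -0.001 -1.   ] z [0.999 0.051 0.002]
turn frac [-0.0004 -0.0002  0.0002]
```

View pics/w7.png

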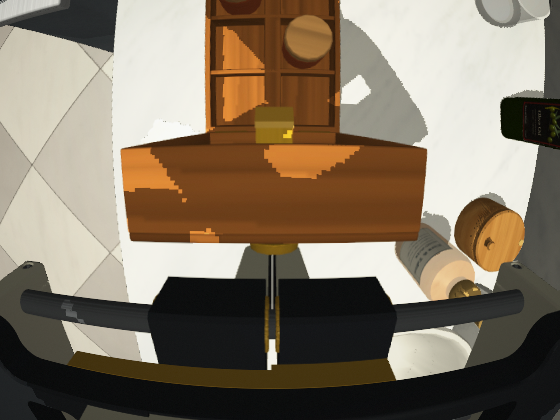

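```bash
python3 -m jog '[[0.05,0.02,0,0,0,0],[0.05,0.02,0,0,0,0],[0.05,0.02,0,0,0,0],[0.05,0.015,0,0,0,0],[0.05,0.015,0,0,0,0],[0.05,0.01,0,0,0,0],[0.05,0,0,0,0,0]]' 0 20;  python3 -c "
from h import *
st(None,down(-87))
s=snap('wrist','w8.png')"
```

```text
time: 9.45
tcp_pos: [466.5, -475.3, 219.6]
ee_rot: [-0.512, 0.487, -0.488, 0.513]
wrist_force: [0.0, -0.0, 0.7]
width: 0.2
t 9.45 tcp [ 466.5 -475.3  219.6] w 0.2 F [ 0.  -0.   0.7] q [-0.86  0.57  1.33  0.    1.24 -0.92]
x [ 0.051 -0.999  0.   ] y [ 0.001 -0.    -1.   ] z [0.999 0.051 0.001]
turn frac [-0.0002 -0.0002  0.0001]
```

View pics/w8.png

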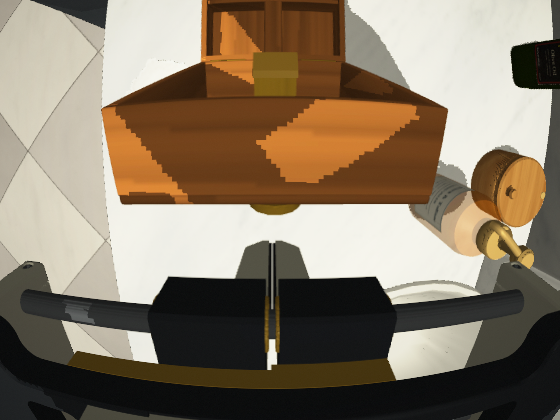

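```bash
python3 -m jog '[[0.02,-0.2,0,0,0,0],[0,-0.2,0,0,0,0],[-0.25,-0.02,0,0,0,0],[-0.3,0,0,0,0,0],[-0.3,0,0,0,0,0],[-0.3,0,0,0,0,0],[-0.3,0,-0.04,0,0,0],[-0.3,0,-0.04,0,0,0],[-0.3,0,-0.04,0,0,0],[-0.3,0,-0.04,0,0,0],[-0.2,0,0,0,0,0],[0,0,0,0,0,0]]' 0.8 20;  python3 -c "
from h import *
st([433,29,180],down(-87))
s=snap('wrist','w9.png');s=snap('side','s9.png');s=snap('top','t9.png')"
```

```text
time: 11.0
tcp_pos: [407.1, 40.8, 307.9]
ee_rot: [-0.51, 0.485, -0.49, 0.514]
wrist_force: [0.0, 0.8, -0.2]
width: 74.3
t 11.0 tcp [407.1  40.8 307.9] w 74.3 F [ 0.   0.8 -0.2] q [-0.01 -0.    1.88 -0.    1.25 -0.06]
x [ 0.049 -0.999  0.002] y [ 0.009 -0.002 -1.   ] z [0.999 0.049 0.009]
need frac [0.064 0.641 0.12 ]
turn frac [-0.0015 -0.0005  0.0003]
```

View pics/w9.png

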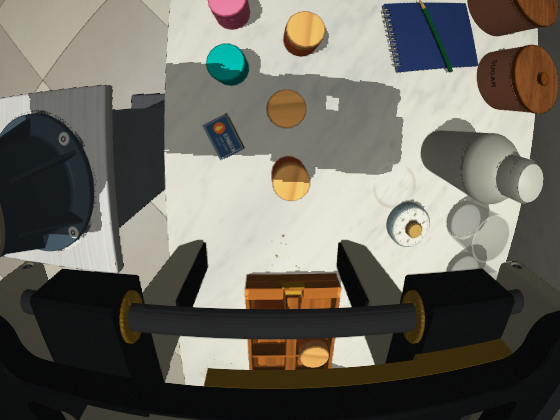

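View pics/s9.png

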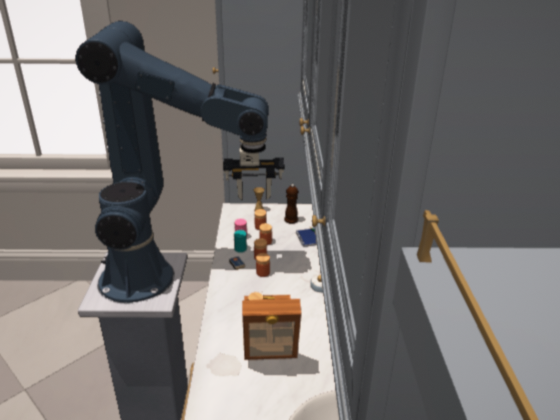

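View pics/t9.png

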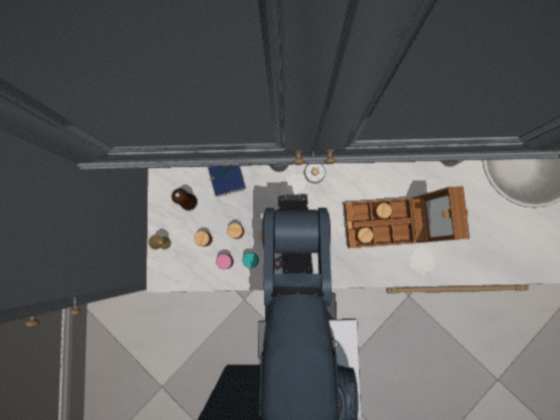

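```bash
python3 -c "
from h import *
s=snap('wrist')
crop(s['img'],200,0,360,220,2.6,'wc9.png')
for u,v in [(291,172),(287,107),(305,31)]: print(onz(s,u,v,72,True).round(1))
t=snap('top');crop(t['img'],335,180,475,260,5.5,'tc9.png')
for i,(x,y) in enumerate([(70,-38),(70,38),(7,-38),(7,38),(-56,-38),(-56,38)]):
    q=proj(t,b2w(x,y,80)); print(i,((q-[335,180])*5.5).round(0), proj(t,b2w(x,y,8)))
"
```

```text
[434.1  42.   72. ]
[425.1 120.6  72. ]
[442.1 215.1  72. ]
0 [395. 289.] [400.96971171 233.79167939]
1 [381. 155.] [398.5111194  210.62951113]
2 [283. 298.] [381.65982312 235.2369752 ]
3 [270. 164.] [379.32317412 212.0681658 ]
4 [172. 306.] [362.35407257 236.6819613 ]
5 [159. 172.] [360.13931483 213.50651412]
```

View pics/tc9.png

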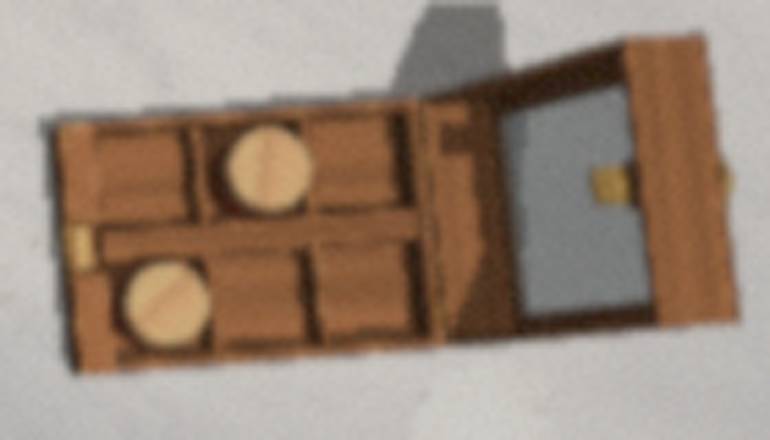

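View pics/wc9.png

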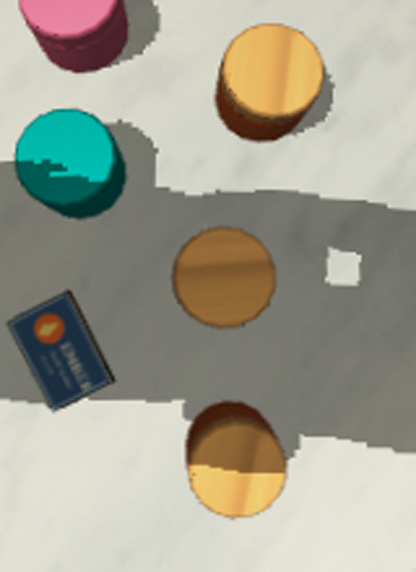

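```bash
python3 -c "
from h import *
s=snap('wrist')
for u,v in [(290.8,179.6),(286.2,106.5),(304.6,27)]: print(onz(s,u,v,72,True).round(1))
st([433.5,30.5,120],down(-87))
"; python3 -m jog '[[0.03,0.28,0.06,-0.001,0,0],[0.025,0.28,0.065,-0.0005,0,0],[0,0.28,0.01,0,0,0],[0,0.05,0,0,0,0],[0,0,0,0,0,0]]' 0.8 20;  python3 -c "
from h import *
st([433.5,30.5,58],down(-87)); s=snap('wrist','w10.png')"
```

```text
[434.4  32.1  72. ]
[424.1 120.8  72. ]
[441.6 219.8  72. ]
t 11.3 tcp [407.6  38.  307.4] w 74.6 F [-0.6 -0.5  0.1] q [-0.02 -0.    1.88 -0.    1.25 -0.06]
x [ 0.044 -0.999  0.002] y [ 0.008 -0.002 -1.   ] z [0.999 0.044 0.008]
need frac [0.041 0.938 0.12 ]
turn frac [-0.0013 -0.0013  0.0004]
time: 11.92
tcp_pos: [439.2, 23.8, 127.5]
ee_rot: [-0.509, 0.489, -0.492, 0.51]
wrist_force: [-0.2, -0.1, 0.4]
width: 74.1
t 11.93 tcp [439.2  23.8 127.5] w 74.1 F [-0.2 -0.1  0.4] q [-0.05  0.3   2.02 -0.    0.81 -0.09]
x [ 0.038 -0.999  0.003] y [ 0.004 -0.003 -1.   ] z [0.999 0.038 0.004]
need frac [-0.035  0.347 -0.029]
turn frac [-0.0006 -0.0023  0.0005]
```

View pics/w10.png

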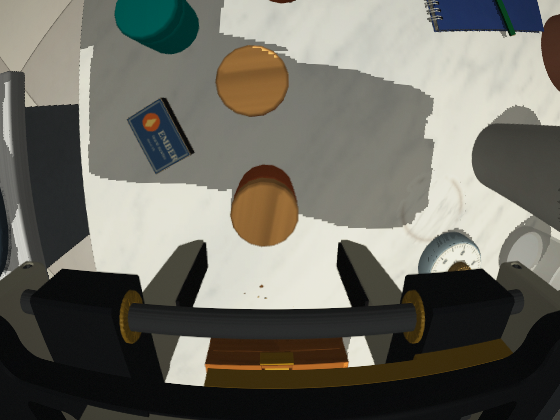

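```bash
python3 -m jog '[[-0.035,0.05,-0.029,-0.0006,-0.002,0.0005],[0,0.1,0,0,0,0],[0,0,0,0,0,0]]' 0.8 20;  python3 -c "
from h import *
s=snap('wrist','w11.png');g=s['img']
st([433.5,30.5,58],down(-87)); print(onz(s,265,211,72,True))"
```

```text
time: 12.35
tcp_pos: [434.8, 31.5, 100.7]
ee_rot: [-0.511, 0.485, -0.489, 0.515]
wrist_force: [-0.4, -0.9, 1.0]
width: 74.3
t 12.4 tcp [435.3  31.5 101.3] w 74.5 F [ 0.3 -0.1  0.4] q [-0.04  0.34  2.05  0.    0.74 -0.09]
x [ 0.052 -0.999  0.   ] y [ 0.009  0.    -1.   ] z [0.999 0.052 0.009]
need frac [ 0.004  0.217 -0.011]
turn frac [-0.0015 -0.      0.    ]
[431.03634476  51.14744765  72.        ]
```

View pics/w11.png

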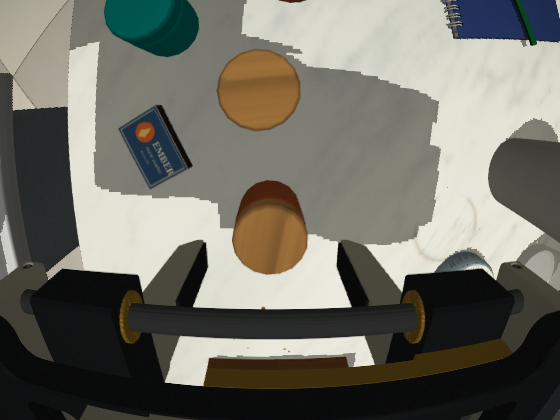

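```bash
python3 -c "
from h import *
s=snap('wrist');print(onz(s,270,236,72,True))"; python3 -m jog '[[0,0.11,-0.008,-0.0015,0,0],[0,0.105,0,0,0,0],[0,0,0,0,0,0]]' 0.8 20;  python3 -c "
from h import *
st([433.5,30.5,58],down(-87))
s=snap('wrist','w12.png')"
```

```text
[435.34644293  35.05715035  72.        ]
time: 12.82
tcp_pos: [436.1, 31.5, 60.6]
ee_rot: [-0.512, 0.485, -0.488, 0.514]
wrist_force: [0.8, -0.2, -0.4]
width: 74.0
t 12.82 tcp [436.1  31.5  60.6] w 74.0 F [ 0.8 -0.2 -0.4] q [-0.03  0.43  2.07 -0.    0.64 -0.09]
x [ 0.053 -0.999  0.001] y [ 0.005 -0.    -1.   ] z [0.999 0.053 0.005]
need frac [ 0.005  0.013 -0.013]
turn frac [-0.0009  0.      0.0001]
```

View pics/w12.png

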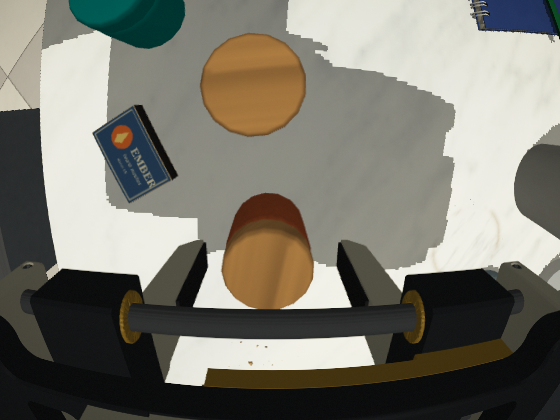

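```bash
python3 -c "
from h import *
s=snap('wrist');print(onz(s,267,266,72,True))"; python3 -m jog '[[0,0.01,-0.005,-0.0009,0,0],[0,0,0,0,0,0],[0,0,0,0,0,0],[0,0,0,0,0,0],[0,0,0,0,0,0]]' 0.4 20;  python3 -c "
from h import *
st([433.5,30.5,58],down(-87))"
```

```text
[434.9623365   35.32886017  72.        ]
time: 13.55
tcp_pos: [436.6, 31.5, 61.4]
ee_rot: [-0.512, 0.485, -0.488, 0.514]
wrist_force: [0.0, -0.1, -1.7]
width: 47.9
t 13.55 tcp [436.6  31.5  61.4] w 47.9 F [ 0.  -0.1 -1.7] q [-0.03  0.43  2.07 -0.    0.64 -0.09]
x [ 0.053 -0.999  0.001] y [ 0.004 -0.001 -1.   ] z [0.999 0.053 0.004]
need frac [ 0.004  0.017 -0.016]
turn frac [-0.0006  0.0001  0.0002]
```

```bash
python3 -m jog '[[0,-0.15,0,0,0,0],[0,-0.25,0,0,0,0],[0,-0.12,0,0,0,0],[0,0,0,0,0,0]]' 0.4 20; python3 -c "
from h import *
st(b2w(72.5,-38,165),down(-87))
t=snap('side')
for v in (118,140,95):
  d=ray(t,252,v); k=(40-t['xyz'][1])/d[1]; print((t['xyz']+k*d).round(0))
s=snap('wrist','w13.png')"
```

```text
time: 14.05
tcp_pos: [435.7, 31.5, 167.6]
ee_rot: [-0.513, 0.486, -0.487, 0.513]
wrist_force: [0.7, 0.7, -1.6]
width: 48.1
t 14.05 tcp [435.7  31.5 167.6] w 48.1 F [ 0.7  0.7 -1.6] q [-0.03  0.23  2.   -0.    0.91 -0.09]
x [ 0.053 -0.999  0.001] y [ 0.002 -0.001 -1.   ] z [0.999 0.053 0.002]
need frac [ 1.728  0.014 -0.165]
turn frac [-0.0004  0.      0.0001]
[403.  40. 568.]
[402.  40. 498.]
[404.  40. 638.]
```

View pics/w13.png

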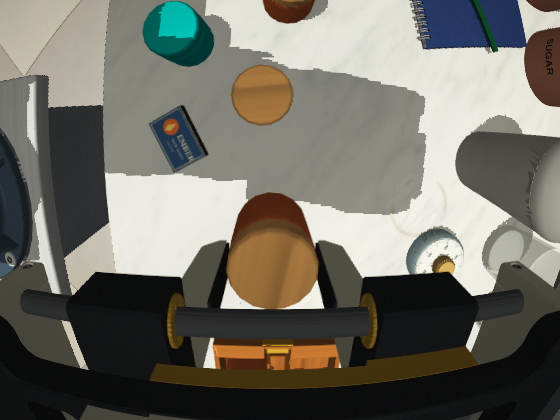

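```bash
python3 -m jog '[[0.2,0,-0.02,0,0,0],[0.25,0,-0.024,0,0,0],[0.25,0,-0.024,0,0,0],[0.25,0,-0.024,0,0,0],[0.25,0,-0.024,0,0,0],[0.25,0,-0.024,0,0,0],[0.15,0,-0.02,0,0,0],[0.05,0,0,0,0,0],[0,0,0,0,0,0]]' 0.4 20; python3 -c "
from h import *
st(b2w(72.5,-38,160),down(-87))"
```

```text
time: 15.28
tcp_pos: [414.9, -307.0, 151.3]
ee_rot: [0.515, -0.493, 0.479, -0.511]
wrist_force: [-0.4, 0.8, -1.0]
width: 48.1
t 15.28 tcp [ 414.9 -307.   151.3] w 48.1 F [-0.4  0.8 -1. ] q [-0.72  0.4   1.8  -0.01  0.96 -0.78]
x [ 0.054 -0.998 -0.011] y [-0.018  0.01  -1.   ] z [ 0.998  0.054 -0.018]
need frac [ 0.043 -0.044  0.027]
turn frac [ 0.0028  0.0003 -0.0017]
```

```bash
python3 -m jog '[[0.043,-0.02,0.027,0.0028,0.0003,-0.0017],[0,0,0,0,0,0]]' 0.4 20; python3 -c "
from h import *
st(b2w(72.5,-38,120),down(-87))"
```

```text
time: 15.52
tcp_pos: [421.5, -313.9, 154.9]
ee_rot: [-0.513, 0.486, -0.486, 0.514]
wrist_force: [-0.4, 0.5, -1.1]
width: 48.1
t 15.53 tcp [ 421.5 -313.9  154.9] w 48.1 F [-0.4  0.5 -1.1] q [-0.73  0.4   1.79  0.    0.95 -0.78]
x [ 0.054 -0.999 -0.   ] y [ 0.001  0.    -1.   ] z [0.999 0.054 0.001]
need frac [ 0.007  0.174 -0.004]
turn frac [-0.0001  0.0002 -0.0001]
```

```bash
python3 -m jog '[[0.007,0.1,-0.004,0,0,0],[0,0.075,0,0,0,0],[0,0,0,0,0,0]]' 0.4 20; python3 -c "
from h import *
st(b2w(72.5,-38,69.5),down(-87))
s=snap('side');crop(s['img'],200,220,340,370,4,'s14.png');s=snap('top');crop(s['img'],330,170,480,270,5,'t14.png')"
```

```text
time: 15.9
tcp_pos: [421.5, -314.0, 119.4]
ee_rot: [-0.513, 0.485, -0.486, 0.514]
wrist_force: [-0.0, 0.3, -1.8]
width: 48.2
t 15.9 tcp [ 421.5 -314.   119.4] w 48.2 F [-0.   0.3 -1.8] q [-0.73  0.45  1.81  0.    0.88 -0.79]
x [ 0.056 -0.998  0.   ] y [ 0.001 -0.    -1.   ] z [0.998 0.056 0.001]
need frac [ 0.007  0.25  -0.004]
turn frac [-0.0002  0.0006  0.    ]
```

View pics/s14.png

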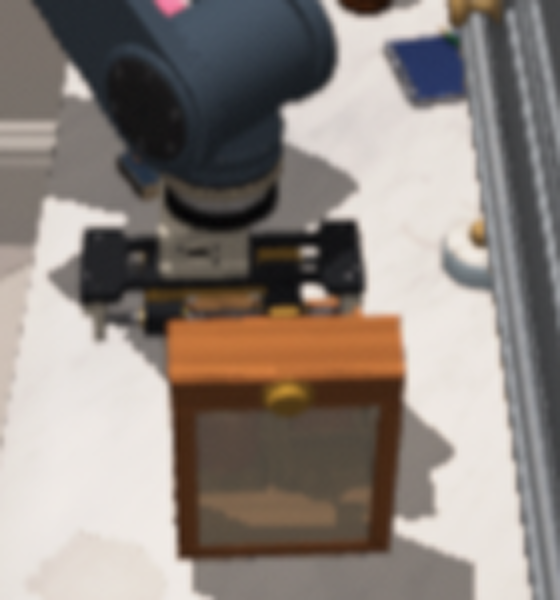

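View pics/t14.png

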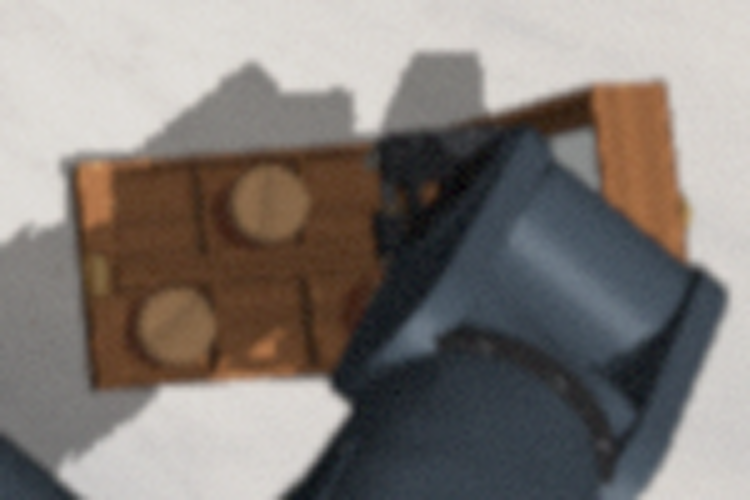

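```bash
python3 -m jog '[[0.007,0.06,-0.004,0,0,0],[0,0.06,0,0,0,0]]' 0.4 20; python3 -m jog '[[0,0.04,0,0,0,0],[0,0.03,0,0,0,0]]' 0.4 20; python3 -c "
from h import *
st(b2w(72.5,-38,69.5),down(-87))"
```

```text
time: 16.25
tcp_pos: [422.0, -316.5, 96.6]
ee_rot: [-0.513, 0.484, -0.488, 0.514]
wrist_force: [-0.2, 1.6, -1.1]
width: 48.1
time: 16.5
tcp_pos: [421.7, -316.2, 80.9]
ee_rot: [-0.513, 0.484, -0.487, 0.514]
wrist_force: [0.8, 0.5, -0.3]
width: 47.9
t 16.5 tcp [ 421.7 -316.2   80.9] w 47.9 F [ 0.8  0.5 -0.3] q [-0.73  0.51  1.83  0.    0.79 -0.79]
x [ 0.056 -0.998  0.002] y [ 0.004 -0.002 -1.   ] z [0.998 0.056 0.004]
need frac [-0.005  0.057 -0.004]
turn frac [-0.0006  0.0005  0.0004]
```

```bash
python3 -m jog '[[-0.005,0.04,-0.004,-0.0006,0,0.0004],[0,0.015,0,0,0,0],[0,0,0,0,0,0]]' 0.4 20; python3 -c "
from h import *
st(b2w(72.5,-38,69.5),down(-87))"
```

```text
time: 16.88
tcp_pos: [420.4, -315.2, 69.2]
ee_rot: [0.514, -0.486, 0.485, -0.514]
wrist_force: [-1.9, 0.8, 3.8]
width: 48.1
t 16.88 tcp [ 420.4 -315.2   69.2] w 48.1 F [-1.9  0.8  3.8] q [-0.73  0.53  1.84 -0.    0.77 -0.79]
x [ 0.056 -0.998 -0.001] y [-0.002  0.001 -1.   ] z [ 0.998  0.056 -0.001]
need frac [ 0.001 -0.001  0.002]
turn frac [ 0.0002  0.0005 -0.0002]
```

```bash
python3 -m jog '[[0,0,0,0,0,0],[0,0,0,0,0,0],[0,0,0,0,0,0]]' 0.66 20; python3 -m jog '[[0,-0.1,0,0,0,0],[0,-0.2,0,0,0,0],[0,-0.25,0,0,0,0],[-0.2,-0.1,0,0,0,0],[-0.3,0,0,0,0,0],[-0.3,0,0,0,0,0],[-0.3,0,0,0,0,0],[-0.3,0,0,0,0,0],[-0.3,0,0,0,0,0],[0,0,0,0,0,0]]' 0.8 20;python3 -c "
from h import *
s=snap('wrist','w15.png');st([424,120,140],down(-87))
s=snap('top','t15.png')"
```

```text
time: 17.25
tcp_pos: [420.9, -315.6, 69.5]
ee_rot: [0.514, -0.486, 0.486, -0.514]
wrist_force: [-0.6, -0.4, 0.6]
width: 61.0
time: 18.5
tcp_pos: [402.3, 33.3, 204.7]
ee_rot: [-0.512, 0.484, -0.488, 0.515]
wrist_force: [0.0, -0.0, 0.1]
width: 74.3
t 18.55 tcp [402.6  31.7 204.7] w 74.1 F [-0.   0.1  0.7] q [-0.04  0.11  2.03 -0.    0.99 -0.09]
x [ 0.053 -0.999  0.002] y [ 0.006 -0.001 -1.   ] z [0.999 0.053 0.006]
need frac [-0.436  0.324  0.128]
turn frac [-0.001   0.0001  0.0003]
```

View pics/w15.png

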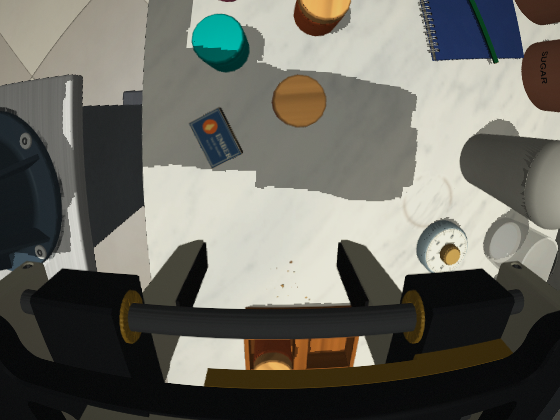

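View pics/t15.png

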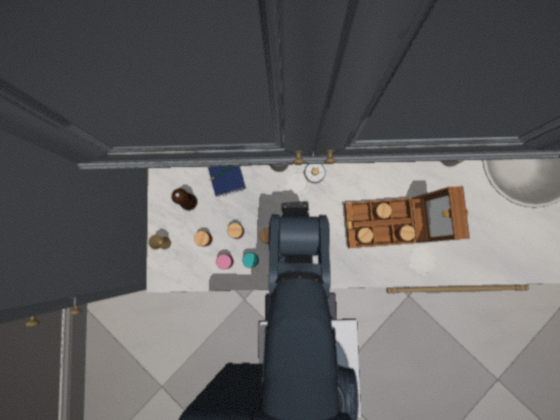

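```bash
python3 -c "
from h import *
s=snap('wrist');print(onz(s,299,97,72,True),onz(s,323,5,72,True))";  python3 -m jog '[[-0.22,0.1,0.064,-0.001,0,0.0003],[-0.21,0.12,0.064,0,0,0],[0,0.1,0,0,0,0],[0,0,0,0,0,0]]' 0.8 20; python3 -c "
from h import *
s=snap('wrist','w16.png');st([423.5,120.5,58],down(-87))"
```

```text
[423.82629946 121.48416763  72.        ] [440.88757435 208.23002907  72.        ]
time: 19.15
tcp_pos: [428.1, 113.2, 139.3]
ee_rot: [-0.509, 0.49, -0.491, 0.51]
wrist_force: [1.1, -0.3, 0.6]
width: 74.7
t 19.2 tcp [428.6 113.3 140.1] w 74.3 F [-0.3  0.2  0.9] q [ 0.15  0.29  2.   -0.    0.85  0.12]
x [ 0.038 -0.999  0.   ] y [ 0.004 -0.    -1.   ] z [0.999 0.038 0.004]
need frac [-0.037  0.41  -0.026]
turn frac [-0.0006 -0.0024  0.0001]
```

View pics/w16.png

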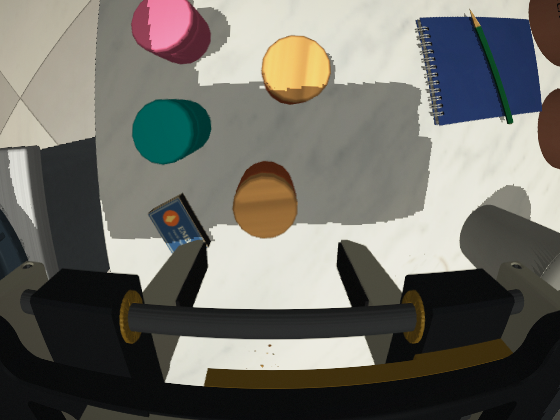

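```bash
python3 -c "
from h import *
s=snap('wrist');print(onz(s,265.5,206.5,72,True))";  python3 -m jog '[[-0.04,0.14,-0.026,-0.0006,-0.0024,0],[0,0.14,0,0,0,0],[0,0.11,0,0,0,0],[0,0,0,0,0,0]]' 0.8 20; python3 -c "
from h import *
s=snap('wrist','w17.png');st([423.5,121.5,60],down(-87))"
```

```text
[425.0185798 123.6005344  72.       ]
time: 19.75
tcp_pos: [427.3, 118.4, 65.1]
ee_rot: [-0.509, 0.486, -0.49, 0.514]
wrist_force: [0.1, -0.2, 0.1]
width: 74.1
t 19.8 tcp [427.9 118.5  65.9] w 74.1 F [ 0.4  0.4 -0.5] q [ 0.17  0.43  2.05 -0.    0.65  0.12]
x [ 0.047 -0.999 -0.001] y [ 0.01   0.001 -1.   ] z [0.999 0.047 0.011]
need frac [-0.016  0.029 -0.022]
turn frac [-0.0017 -0.0009 -0.0001]
```

View pics/w17.png

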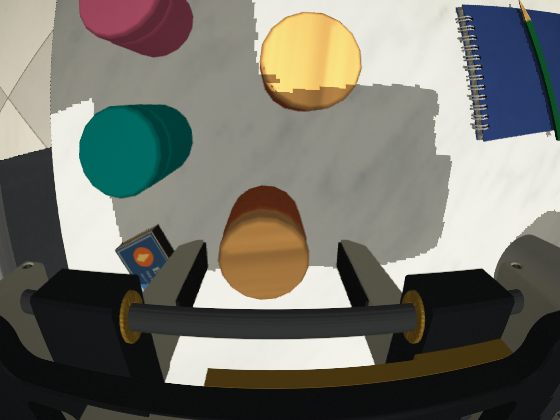

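```bash
python3 -c "
from h import *
s=snap('wrist');print(onz(s,263.5,255,72,True))";  python3 -m jog '[[-0.022,0.025,-0.022,-0.0017,-0.0009,0],[0,0.01,0,0,0,0],[0,0,0,0,0,0]]' 0.8 20; python3 -c "
from h import *
s=snap('wrist','w18.png');st([423.5,121.5,60],down(-87))"
```

```text
[424.28311943 126.14892062  72.        ]
time: 20.23
tcp_pos: [424.5, 123.2, 60.9]
ee_rot: [-0.512, 0.486, -0.487, 0.514]
wrist_force: [0.8, 0.4, -0.0]
width: 74.5
t 20.27 tcp [424.6 123.2  61. ] w 74.4 F [ 0.6 -0.4  0.4] q [0.18 0.44 2.05 0.   0.65 0.12]
x [ 0.053 -0.999 -0.001] y [ 0.004  0.002 -1.   ] z [0.999 0.053 0.004]
need frac [ 0.008  0.005 -0.006]
turn frac [-0.0006  0.0001 -0.0002]
```

View pics/w18.png

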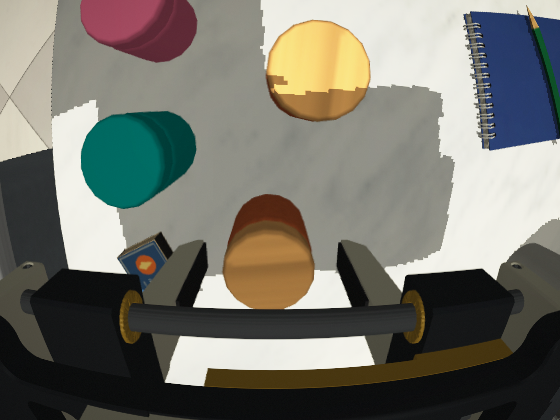

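```bash
python3 -m jog '[[0,0,0,0,0,0],[0,0,0,0,0,0],[0,0,0,0,0,0],[0,0,0,0,0,0]]' 0.4 20; python3 -c "
from h import *
st()"; python3 -m jog '[[0,-0.15,0,0,0,0],[0,-0.25,0,0,0,0],[0,-0.15,0,0,0,0],[0,0,0,0,0,0]]' 0.4 20; python3 -c "
from h import *
st(b2w(72.5,38,170),down(-87))"
```

```text
time: 20.78
tcp_pos: [424.5, 123.2, 61.1]
ee_rot: [-0.512, 0.486, -0.487, 0.514]
wrist_force: [0.2, -0.3, 0.3]
width: 48.0
t 20.77 tcp [424.5 123.2  61.1] w 48.0 F [ 0.2 -0.3  0.3] q [0.18 0.44 2.05 0.   0.65 0.12]
x [ 0.053 -0.999 -0.001] y [ 0.004  0.002 -1.   ] z [0.999 0.053 0.004]
time: 21.28
tcp_pos: [423.6, 122.9, 173.5]
ee_rot: [-0.512, 0.487, -0.487, 0.514]
wrist_force: [-0.4, 0.6, -1.7]
width: 47.9
t 21.27 tcp [423.6 122.9 173.5] w 47.9 F [-0.4  0.6 -1.7] q [0.18 0.23 1.98 0.   0.93 0.12]
x [ 0.053 -0.999 -0.001] y [ 0.002  0.001 -1.   ] z [0.999 0.053 0.002]
need frac [2.188 0.016 0.251]
turn frac [-0.0003  0.0001 -0.0002]
```

```bash
python3 -m jog '[[0.2,0,0.02,0,0,0],[0.27,0,0.03,0,0,0],[0.27,0,0.03,0,0,0],[0.27,0,0.03,0,0,0],[0.27,0,0.03,0,0,0],[0.27,0,0.03,0,0,0],[0.27,0,0.03,0,0,0],[0.17,0,0.03,0,0,0],[0.06,0,0,0,0,0],[0,0,0,0,0,0]]' 0.4 20; python3 -c "
from h import *
st(b2w(72.5,38,160),down(-87))"
```

```text
time: 22.52
tcp_pos: [488.1, -294.6, 157.4]
ee_rot: [0.514, -0.492, 0.481, -0.512]
wrist_force: [-0.9, -0.1, -0.7]
width: 48.3
t 22.52 tcp [ 488.1 -294.6  157.4] w 48.3 F [-0.9 -0.1 -0.7] q [-0.62  0.48  1.66 -0.    1.02 -0.68]
x [ 0.054 -0.998 -0.009] y [-0.013  0.009 -1.   ] z [ 0.998  0.054 -0.012]
need frac [ 0.086 -0.014  0.039]
turn frac [ 0.002   0.0003 -0.0015]
```

```bash
python3 -m jog '[[0.086,0,0.039,0.002,0,-0.0015],[0,0.05,0,0,0,0],[0,0,0,0,0,0]]' 0.4 20; python3 -c "
from h import *
st(b2w(72.5,38,120),down(-87))"
```

```text
time: 22.9
tcp_pos: [497.2, -309.7, 145.7]
ee_rot: [-0.514, 0.486, -0.486, 0.514]
wrist_force: [-0.3, 0.8, -1.1]
width: 48.0
t 22.9 tcp [ 497.2 -309.7  145.7] w 48.0 F [-0.3  0.8 -1.1] q [-0.64  0.51  1.63  0.    1.   -0.69]
x [ 0.057 -0.998 -0.   ] y [-0.  0. -1.] z [0.998 0.057 0.   ]
need frac [ 0.008  0.129 -0.003]
turn frac [-0.      0.0007 -0.0001]
```

```bash
python3 -m jog '[[0.008,0.12,-0.003,0,0.0007,0],[0,0.12,0,0,0,0],[0,0.06,0,0,0,0]]' 0.4 20; python3 -c "
from h import *
st(b2w(72.5,38,69.2),down(-87))"
```

```text
time: 23.28
tcp_pos: [497.6, -310.4, 85.5]
ee_rot: [-0.513, 0.486, -0.487, 0.514]
wrist_force: [0.4, -0.3, -1.8]
width: 48.2
t 23.27 tcp [ 497.6 -310.4   85.5] w 48.2 F [ 0.4 -0.3 -1.8] q [-0.64  0.59  1.67  0.    0.88 -0.69]
x [ 0.054 -0.999  0.001] y [ 0.002 -0.001 -1.   ] z [0.999 0.054 0.002]
need frac [ 0.005  0.081 -0.005]
turn frac [-0.0003  0.0002  0.0002]
```

```bash
python3 -m jog '[[0.003,0.05,-0.004,0,0,0],[0,0.025,0,0,0,0],[0,0.005,0,0,0,0],[0,0,0,0,0,0]]' 0.4 20; python3 -c "
from h import *
st(b2w(72.5,38,69.2),down(-87))"
```

```text
time: 23.78
tcp_pos: [497.2, -311.1, 69.6]
ee_rot: [-0.513, 0.485, -0.487, 0.514]
wrist_force: [0.1, -0.2, -1.0]
width: 47.6
t 23.77 tcp [ 497.2 -311.1   69.6] w 47.6 F [ 0.1 -0.2 -1. ] q [-0.64  0.62  1.68  0.    0.85 -0.69]
x [ 0.054 -0.999  0.002] y [ 0.003 -0.001 -1.   ] z [0.999 0.054 0.003]
need frac [ 0.001  0.002 -0.003]
turn frac [-0.0004  0.0003  0.0003]
```

```bash
python3 -m jog '[[0,0.005,0,0,0,0],[0,0,0,0,0,0],[0,0,0,0,0,0],[0,0,0,0,0,0]]' 0.65 20; python3 -m jog '[[0,-0.1,0,0,0,0],[0,-0.2,0,0,0,0],[0,-0.25,0,0,0,0],[-0.2,-0.1,0,0,0,0],[-0.3,0,0,0,0,0],[-0.3,0,0,0,0,0],[-0.3,0,-0.03,0,0,0],[-0.3,0,-0.03,0,0,0],[-0.3,0,-0.03,0,0,0],[-0.3,0,-0.03,0,0,0],[-0.2,0,-0.03,0,0,0],[0,0,0,0,0,0]]' 0.8 20;python3 -c "
from h import *
s=snap('wrist','w19.png');st([440.5,219,140],down(-87))
s=snap('top','t19.png')"
```

```text
time: 24.28
tcp_pos: [497.9, -311.5, 69.6]
ee_rot: [-0.513, 0.484, -0.488, 0.514]
wrist_force: [-0.2, 0.3, -0.8]
width: 60.4
time: 25.78
tcp_pos: [442.2, 139.3, 203.8]
ee_rot: [-0.511, 0.484, -0.49, 0.515]
wrist_force: [0.2, -1.3, 0.8]
width: 74.3
t 25.82 tcp [442.5 138.2 203.8] w 74.2 F [-0.4  0.1 -0.2] q [ 0.2   0.22  1.9  -0.01  1.01  0.16]
x [ 0.051 -0.999  0.003] y [ 0.01  -0.003 -1.   ] z [0.999 0.051 0.01 ]
need frac [-0.405  0.318  0.007]
turn frac [-0.0016 -0.0002  0.0005]
```

View pics/w19.png

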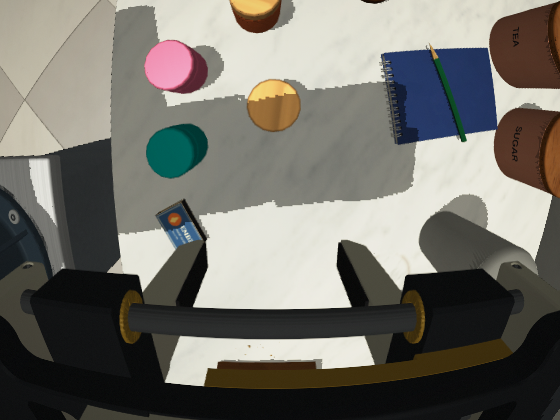

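View pics/t19.png

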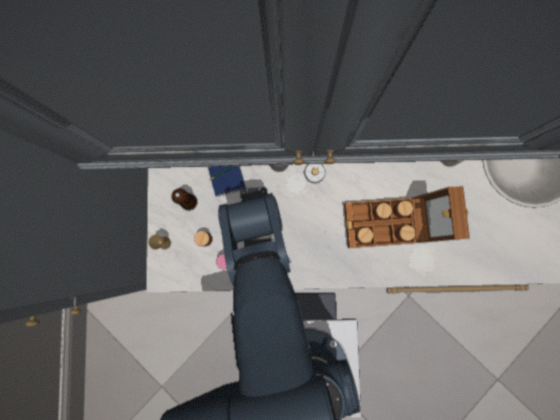

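```bash
python3 -c "
from h import *
s=snap('wrist');print(onz(s,273.5,103,72,True))";  python3 -m jog '[[-0.21,0.1,0.004,-0.0016,0,0.0005],[-0.21,0.12,0.003,0,0,0],[0,0.1,0,0,0,0],[0,0,0,0,0,0]]' 0.8 20; python3 -c "
from h import *
s=snap('wrist','w20.png');st([440.5,219,60],down(-87))"
```

```text
[442.50282213 221.53809331  72.        ]
time: 26.42
tcp_pos: [443.4, 218.4, 138.4]
ee_rot: [-0.51, 0.489, -0.49, 0.51]
wrist_force: [-0.5, 0.2, 0.7]
width: 74.3
t 26.48 tcp [444.  218.6 139.3] w 74.5 F [ 0.  -0.2  0.2] q [ 0.36  0.37  1.88 -0.    0.89  0.32]
x [ 0.04  -0.999 -0.   ] y [ 0.003  0.001 -1.   ] z [0.999 0.04  0.003]
need frac [-0.003  0.397 -0.018]
turn frac [-0.0005 -0.0019 -0.0001]
```

View pics/w20.png

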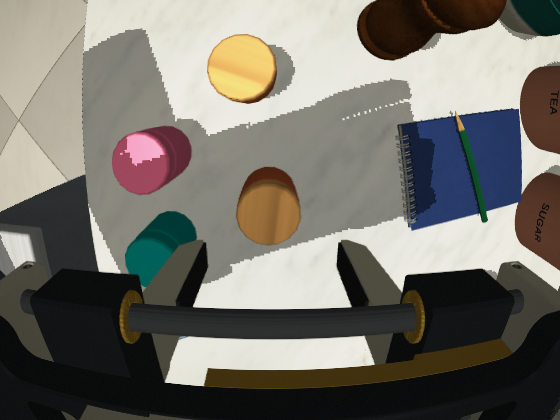

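```bash
python3 -c "
from h import *
s=snap('wrist');print(onz(s,268.5,213.5,72,True))";  python3 -m jog '[[-0.008,0.14,-0.012,-0.0005,-0.0019,0],[-0.007,0.14,0,0,0,0],[0,0.09,0,0,0,0],[0,0,0,0,0,0]]' 0.8 20; python3 -c "
from h import *
s=snap('wrist','w21.png');st([441.5,221,60],down(-87))"
```

```text
[442.61192692 224.00940653  72.        ]
time: 27.02
tcp_pos: [445.9, 219.8, 68.8]
ee_rot: [-0.509, 0.487, -0.489, 0.515]
wrist_force: [0.3, -1.1, 0.4]
width: 74.3
t 27.07 tcp [446.4 220.   69.5] w 74.2 F [0.3 0.8 0.2] q [0.36 0.49 1.92 0.   0.72 0.32]
x [ 0.048 -0.999 -0.004] y [ 0.01   0.004 -1.   ] z [0.999 0.048 0.01 ]
need frac [-0.006  0.047 -0.025]
turn frac [-0.0016 -0.0007 -0.0006]
```

View pics/w21.png

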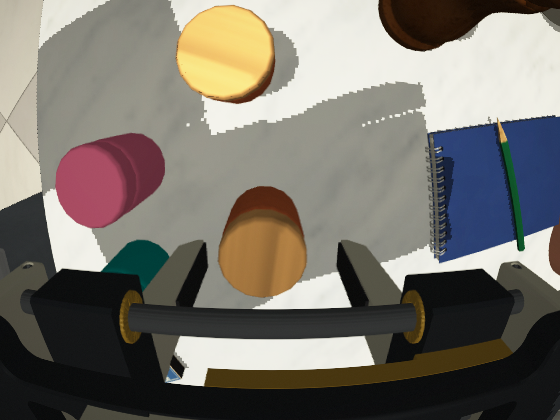

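```bash
python3 -m jog '[[-0.015,0.04,-0.02,-0.0016,-0.0007,-0.0006],[0,0.01,0,0,0,0],[0,0,0,0,0,0]]' 0.8 20; python3 -c "
from h import *
s=snap('wrist','w22.png');st([441.5,221,60],down(-87))"
```

```text
time: 27.45
tcp_pos: [443.3, 223.2, 61.1]
ee_rot: [-0.512, 0.486, -0.487, 0.514]
wrist_force: [-0.2, -0.6, -0.3]
width: 74.1
t 27.5 tcp [443.3 223.2  61.2] w 74.5 F [0.  0.  0.2] q [ 0.37  0.51  1.92 -0.    0.71  0.32]
x [ 0.052 -0.999 -0.001] y [ 0.003  0.001 -1.   ] z [0.999 0.052 0.003]
need frac [ 0.01   0.006 -0.01 ]
turn frac [-0.0004 -0.0001 -0.0001]
```

View pics/w22.png

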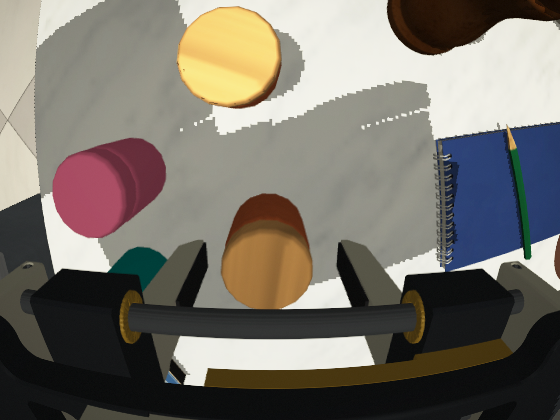

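Same geometry as before (top disc centre about (267,266)). Grip and lift.

```bash
python3 -m jog '[[0,0,0,0,0,0],[0,0,0,0,0,0],[0,0,0,0,0,0],[0,0,0,0,0,0]]' 0.4 20; python3 -c "
from h import *
st()"; python3 -m jog '[[0,-0.15,0,0,0,0],[0,-0.25,0,0,0,0],[0,-0.15,0,0,0,0],[0,0,0,0,0,0]]' 0.4 20; python3 -c "
from h import *
st(b2w(9.5,-38,170),down(-87))"
```

```text
time: 28.0
tcp_pos: [443.3, 223.2, 61.5]
ee_rot: [-0.512, 0.486, -0.487, 0.514]
wrist_force: [0.2, -0.4, -0.3]
width: 47.8
t 28.0 tcp [443.3 223.2  61.5] w 47.8 F [ 0.2 -0.4 -0.3] q [ 0.37  0.51  1.92 -0.    0.71  0.32]
x [ 0.052 -0.999 -0.001] y [ 0.003  0.001 -1.   ] z [0.999 0.052 0.003]
time: 28.5
tcp_pos: [442.5, 222.8, 173.5]
ee_rot: [-0.513, 0.487, -0.487, 0.513]
wrist_force: [0.2, 0.7, -2.2]
width: 48.1
t 28.5 tcp [442.5 222.8 173.5] w 48.1 F [ 0.2  0.7 -2.2] q [ 0.37  0.32  1.85 -0.    0.97  0.32]
x [ 0.052 -0.999  0.   ] y [ 0.001 -0.    -1.   ] z [0.999 0.052 0.001]
need frac [ 2.367  0.017 -0.247]
turn frac [-0.0001 -0.0001  0.    ]
```

```bash
python3 -m jog '[[0.2,-0.01,-0.02,0,0,0],[0.28,-0.01,-0.03,0,0,0],[0.28,-0.01,-0.03,0,0,0],[0.28,-0.01,-0.03,0,0,0],[0.28,-0.01,-0.03,0,0,0],[0.28,-0.01,-0.03,0,0,0],[0.28,-0.01,-0.03,0,0,0],[0.22,-0.01,-0.03,0,0,0],[0.08,0,0,0,0,0],[0,0,0,0,0,0]]' 0.4 20; python3 -c "
from h import *
st(b2w(9.5,-38,160),down(-87))"
```

```text
time: 29.75
tcp_pos: [413.7, -226.9, 176.2]
ee_rot: [0.515, -0.491, 0.482, -0.511]
wrist_force: [0.4, 0.3, -1.2]
width: 48.3
t 29.75 tcp [ 413.7 -226.9  176.2] w 48.3 F [ 0.4  0.3 -1.2] q [-0.6   0.29  1.89 -0.    0.98 -0.65]
x [ 0.053 -0.999 -0.005] y [-0.013  0.004 -1.   ] z [ 0.998  0.053 -0.013]
need frac [0.129 0.08  0.014]
turn frac [ 0.0021  0.0001 -0.0008]
```

```bash
python3 -m jog '[[0.129,0,0.014,0.0021,0,-0.0008],[0,0.1,0,0,0,0],[0,0,0,0,0,0]]' 0.4 20; python3 -c "
from h import *
st(b2w(9.5,-38,100),down(-87))"
```

```text
time: 30.12
tcp_pos: [418.0, -248.7, 153.8]
ee_rot: [-0.514, 0.487, -0.485, 0.514]
wrist_force: [1.0, 0.2, -0.7]
width: 48.2
t 30.12 tcp [ 418.  -248.7  153.8] w 48.2 F [ 1.   0.2 -0.7] q [-0.63  0.34  1.88  0.    0.92 -0.69]
x [ 0.056 -0.998 -0.003] y [-0.002  0.003 -1.   ] z [ 0.998  0.056 -0.002]
need frac [ 0.02   0.269 -0.003]
turn frac [ 0.0003  0.0007 -0.0005]
```

```bash
python3 -m jog '[[0.02,0.1,-0.003,0,0.0005,-0.0005],[0,0.11,0,0,0,0],[0,0.06,0,0,0,0],[0,0,0,0,0,0]]' 0.4 20; python3 -c "
from h import *
st(b2w(9.5,-38,69.4),down(-87))"
```

```text
time: 30.62
tcp_pos: [419.3, -249.5, 100.3]
ee_rot: [0.515, -0.485, 0.486, -0.514]
wrist_force: [0.7, 0.2, -0.7]
width: 48.3
t 30.62 tcp [ 419.3 -249.5  100.3] w 48.3 F [ 0.7  0.2 -0.7] q [-0.63  0.43  1.92 -0.    0.8  -0.69]
x [ 0.058 -0.998  0.001] y [-0.    -0.001 -1.   ] z [ 0.998  0.058 -0.   ]
need frac [ 0.014  0.154 -0.009]
turn frac [0.0001 0.0008 0.0002]
```

```bash
python3 -m jog '[[0.015,0.01,-0.009,0,0.0008,0],[0,0,0,0,0,0]]' 0.4 20; python3 -m jog '[[0,0.06,0,0,0,0],[0,0.05,0,0,0,0],[0,0.02,0,0,0,0]]' 0.4 20; python3 -c "
from h import *
st(b2w(9.5,-38,69.4),down(-87))"
```

```text
time: 30.88
tcp_pos: [418.2, -252.8, 99.4]
ee_rot: [0.513, -0.486, 0.487, -0.513]
wrist_force: [-0.8, 1.2, -1.9]
width: 48.2
time: 31.25
tcp_pos: [418.3, -252.9, 72.3]
ee_rot: [0.513, -0.486, 0.488, -0.513]
wrist_force: [-0.2, 1.3, -0.7]
width: 48.1
t 31.25 tcp [ 418.3 -252.9   72.3] w 48.1 F [-0.2  1.3 -0.7] q [-0.64  0.48  1.93 -0.    0.73 -0.69]
x [ 0.052 -0.999  0.002] y [ 0.002 -0.002 -1.   ] z [0.999 0.052 0.001]
need frac [-0.002  0.014 -0.004]
turn frac [-0.0002  0.      0.0004]
```

```bash
python3 -m jog '[[0,0.014,-0.003,0,0,0],[0,0.004,0,0,0,0],[0,0,0,0,0,0]]' 0.4 20; python3 -m jog '[[0,0,0,0,0,0],[0,0,0,0,0,0],[0,0,0,0,0,0]]' 0.65 20;  python3 -m jog '[[0,-0.1,0,0,0,0],[0,-0.2,0,0,0,0],[0,-0.25,0,0,0,0],[-0.2,-0.1,0,0,0,0],[-0.3,0,0,0,0,0],[-0.3,0,0,0,0,0],[-0.3,0,0,0,0,0],[-0.3,0,0,0,0,0],[-0.3,0,0,0,0,0],[-0.3,0,0,0,0,0],[-0.2,0,0,0,0,0],[0,0,0,0,0,0]]' 0.8 20;python3 -c "
from h import *
s=snap('wrist','w23.png');st([418,323,150],down(-87))
s=snap('top','t23.png')"
```

```text
time: 31.62
tcp_pos: [417.6, -252.8, 69.3]
ee_rot: [0.513, -0.486, 0.487, -0.513]
wrist_force: [-0.4, 0.9, -1.1]
width: 48.5
time: 32.0
tcp_pos: [417.9, -253.3, 69.4]
ee_rot: [0.513, -0.486, 0.488, -0.513]
wrist_force: [0.2, -0.1, -0.2]
width: 60.2
time: 33.5
tcp_pos: [395.1, 199.3, 203.6]
ee_rot: [-0.511, 0.485, -0.49, 0.514]
wrist_force: [-1.0, -0.3, -0.1]
width: 74.4
t 33.55 tcp [395.1 198.2 203.5] w 74.2 F [-0.  -0.3  0.6] q [ 0.36  0.18  1.95 -0.01  1.    0.32]
x [ 0.049 -0.999  0.003] y [ 0.008 -0.003 -1.   ] z [0.999 0.049 0.008]
need frac [-0.619  0.267  0.143]
turn frac [-0.0013 -0.0005  0.0005]
```

View pics/w23.png

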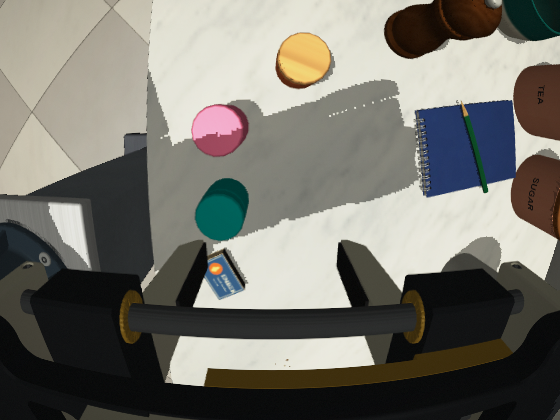

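View pics/t23.png

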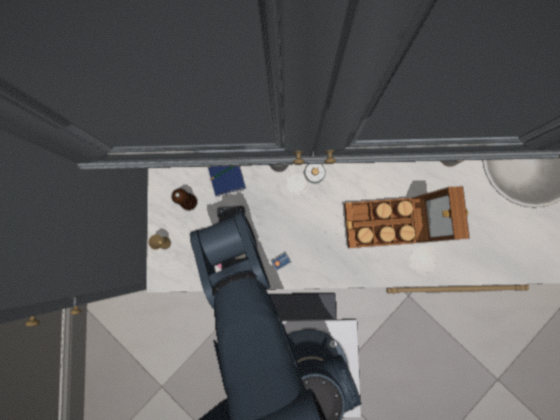

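```bash
python3 -c "
from h import *
s=snap('wrist');print(onz(s,303,59,72,True),onz(s,400,30,20,True))"; python3 -m jog '[[-0.1,0,0.03,-0.0013,0.027,0.0005],[-0.1,0,0.03,0,0.027,0],[-0.1,0,0.03,0,0.027,0],[0,0,0,0,0,0]]' 0.8 20;  python3 -c "
from h import *
s=snap('wrist','w24.png');st([418,323,140],down(-117))"
```

```text
[418.45251888 322.04909471  72.        ] [527.72348985 376.4824163   20.        ]
time: 34.15
tcp_pos: [422.7, 249.6, 203.7]
ee_rot: [-0.366, 0.605, -0.605, 0.366]
wrist_force: [-0.8, -0.6, 0.0]
width: 74.2
t 34.2 tcp [422.2 249.1 203.6] w 74.2 F [-0.8  0.4 -0.4] q [0.44 0.27 1.83 0.   1.04 0.92]
x [-0.463 -0.886  0.   ] y [-0. -0. -1.] z [ 0.886 -0.463 -0.   ]
need frac [-0.318  0.318 -0.189]
turn frac [ 0.0001 -0.0016  0.0001]
```

View pics/w24.png

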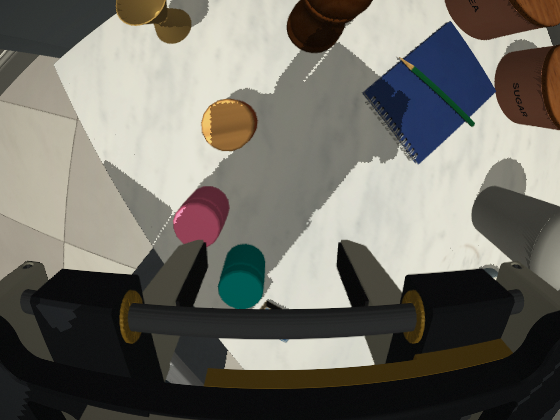

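```bash
python3 -m jog '[[-0.16,0,-0.09,0,-0.001,0],[-0.15,0.05,-0.095,0,0,0],[0,0.2,0,0,0,0],[0,0.05,0,0,0,0],[0,0,0,0,0,0]]' 0.8 20;  python3 -c "
from h import *
s=snap('wrist','w25.png');st([418,323,60],down(-117))"
```

```text
time: 34.83
tcp_pos: [418.1, 317.5, 143.8]
ee_rot: [0.372, -0.601, 0.602, -0.372]
wrist_force: [1.0, 0.2, 0.2]
width: 74.1
t 34.88 tcp [418.3 317.5 144.2] w 74.4 F [0.3 0.  0. ] q [ 0.56  0.41  1.8  -0.    0.93  1.03]
x [-0.448 -0.894 -0.   ] y [ 0.001 -0.    -1.   ] z [ 0.894 -0.448  0.001]
need frac [-0.024  0.421 -0.014]
turn frac [-0.0001  0.0011 -0.    ]
```

View pics/w25.png

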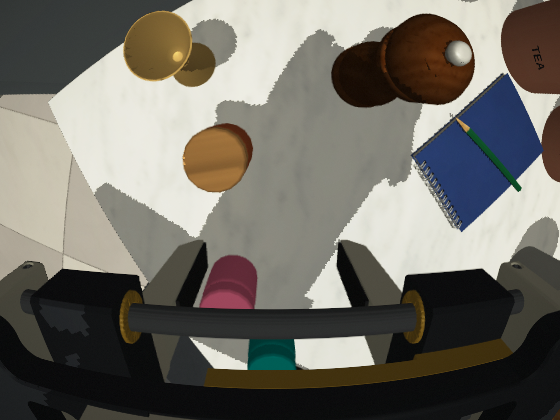

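```bash
python3 -c "
from h import *
s=snap('wrist');crop(s['img'],130,0,330,330,1.8,'wc25.png')
p=onz(s,216,159,72,True);print('jar',p,'pink',onz(s,229,290,72,True))
print('measure',onz(s,157,45,100,True),'mill',onz(s,358,80,10,True))
t=snap('side');crop(t['img'],215,170,325,260,7,'s25.png')
st(p,down(-117))"
```

```text
jar [404.289249   374.93739416  72.        ] pink [360.77905744 277.68264094  72.        ]
measure [410.8267572  459.44719181 100.        ] mill [536.67698867 379.36267916  10.        ]
t 34.98 tcp [418.6 318.1 144.7] w 74.3 F [0.1 0.1 0.2] q [ 0.56  0.41  1.8  -0.    0.93  1.03]
x [-0.449 -0.894 -0.001] y [ 0.002  0.001 -1.   ] z [ 0.894 -0.449  0.001]
need frac [-0.222  0.363 -0.192]
turn frac [-0.0002  0.001  -0.0002]
```

View pics/wc25.png

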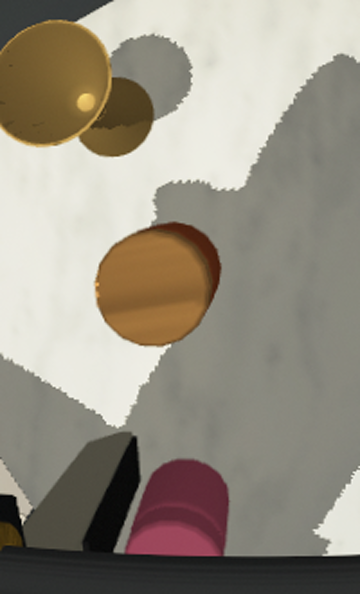

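View pics/s25.png

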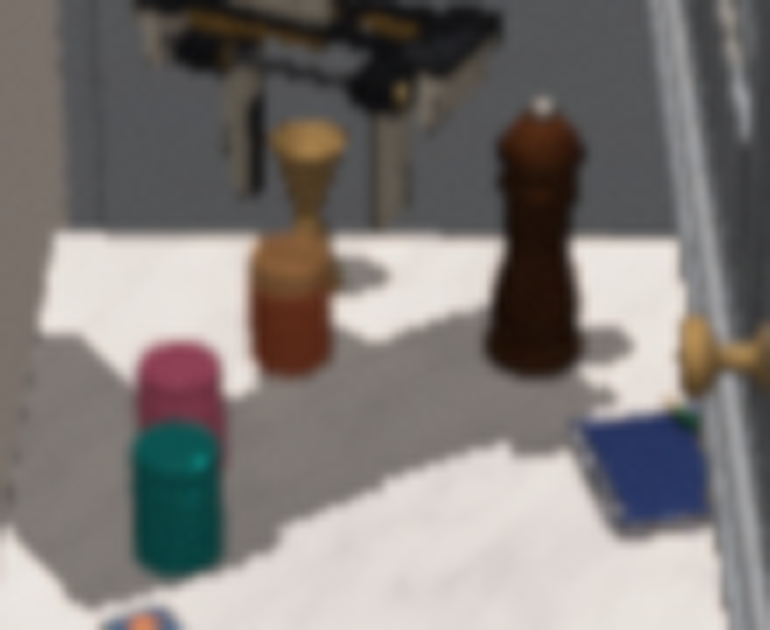

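```bash
python3 -m jog '[[-0.12,0,-0.1,0,0.001,0],[-0.1,0,-0.09,0,0,0],[0,0.05,0,0,0,0],[0,0,0,0,0,0]]' 0.8 20;  python3 -c "
from h import *
s=snap('wrist','w26.png');st([404.3,374.9,60],down(-117))"
```

```text
time: 35.48
tcp_pos: [406.0, 375.1, 137.9]
ee_rot: [0.367, -0.603, 0.603, -0.372]
wrist_force: [-0.1, -0.1, -1.2]
width: 74.5
t 35.52 tcp [406.3 375.3 138.3] w 74.4 F [-0.3  0.3 -0. ] q [ 0.66  0.46  1.73 -0.    0.94  1.13]
x [-0.455 -0.891 -0.007] y [ 0.007  0.004 -1.   ] z [ 0.891 -0.455  0.004]
need frac [ 0.009  0.392 -0.01 ]
turn frac [-0.0007 -0.0002 -0.0011]
```

View pics/w26.png

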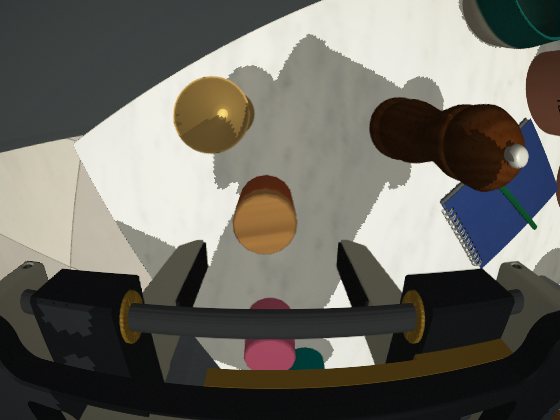

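```bash
python3 -c "
from h import *
s=snap('wrist');print(onz(s,265,222.5,72,True))"; python3 -m jog '[[0,0.14,-0.008,-0.0007,0,-0.0011],[0,0.14,0,0,0,0],[0,0.08,0,0,0,0],[0,0,0,0,0,0]]' 0.8 20;  python3 -c "
from h import *
s=snap('wrist','w27.png');st([404.3,374.9,60],down(-117))"
```

```text
[403.4001139  376.85882339  72.        ]
time: 36.08
tcp_pos: [407.1, 374.7, 66.4]
ee_rot: [-0.367, 0.604, -0.604, 0.369]
wrist_force: [-0.5, 0.1, 0.2]
width: 74.3
t 36.12 tcp [407.4 375.   67.1] w 74.0 F [-0.5 -0.2 -0.3] q [0.66 0.57 1.77 0.   0.8  1.13]
x [-0.457 -0.889 -0.003] y [ 0.003  0.002 -1.   ] z [ 0.889 -0.457  0.002]
need frac [ 0.008  0.035 -0.014]
turn frac [-0.0002 -0.0006 -0.0005]
```

View pics/w27.png

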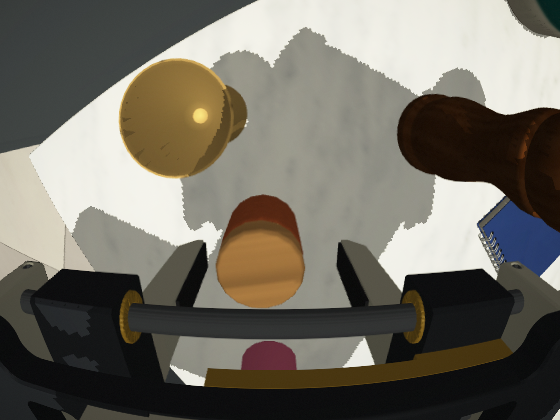

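```bash
python3 -m jog '[[0,0.03,-0.014,0,0,0],[0,0.005,0,0,0,0],[0,0,0,0,0,0]]' 0.8 20; python3 -m jog '[[0,0,0,0,0,0],[0,0,0,0,0,0],[0,0,0,0,0,0],[0,0,0,0,0,0]]' 0.4 20; python3 -c "
from h import *
st();s=snap('wrist','w28.png')";
```

```text
time: 36.5
tcp_pos: [405.7, 377.0, 61.6]
ee_rot: [-0.366, 0.604, -0.603, 0.371]
wrist_force: [-0.3, -0.1, 0.3]
width: 74.6
time: 37.0
tcp_pos: [405.7, 377.2, 62.1]
ee_rot: [-0.366, 0.604, -0.603, 0.371]
wrist_force: [0.2, 1.2, -0.6]
width: 47.9
t 37.0 tcp [405.7 377.2  62.1] w 47.9 F [ 0.2  1.2 -0.6] q [0.66 0.58 1.77 0.   0.78 1.14]
x [-0.457 -0.889 -0.007] y [ 0.006  0.005 -1.   ] z [ 0.889 -0.457  0.003]
```

View pics/w28.png

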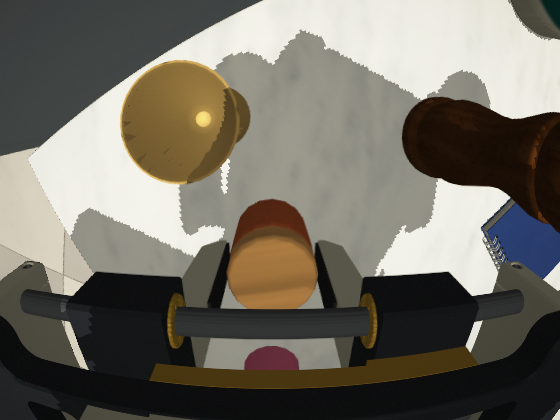

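```bash
python3 -m jog '[[0,-0.15,0,0,0,0],[0,-0.25,0,0,0,0],[0,-0.2,0,0,0,0],[0.15,0,0,0,-0.027,0],[0.2,0,0,0,-0.027,0],[0.2,0,0,0,-0.027,0],[0,0,0,0,0,0]]' 0.4 20; python3 -c "
from h import *
st(b2w(-54,38,175),down(-87))"
```

```text
time: 37.92
tcp_pos: [372.8, 268.6, 184.2]
ee_rot: [-0.511, 0.486, -0.488, 0.514]
wrist_force: [0.1, 0.5, -1.9]
width: 48.2
t 37.92 tcp [372.8 268.6 184.2] w 48.2 F [ 0.1  0.5 -1.9] q [ 0.52  0.24  1.93 -0.    0.97  0.47]
x [ 0.051 -0.999 -0.002] y [ 0.005  0.003 -1.   ] z [0.999 0.051 0.005]
need frac [2.296 0.043 0.47 ]
turn frac [-0.0008 -0.0002 -0.0004]
```

```bash
python3 -m jog '[[0.2,-0.005,0.06,-0.0008,0,0],[0.28,-0.005,0.06,0,0,0],[0.28,-0.005,0.06,0,0,0],[0.28,-0.005,0.06,0,0,0],[0.28,-0.005,0.06,0,0,0],[0.28,-0.005,0.06,0,0,0],[0.28,-0.005,0.06,0,0,0],[0.2,0,0.05,0,0,0],[0.05,0,0,0,0,0],[0,0,0,0,0,0]]' 0.4 20; python3 -c "
from h import *
st(b2w(-54,38,165),down(-87))"
```

```text
time: 39.17
tcp_pos: [494.1, -162.2, 190.1]
ee_rot: [-0.506, 0.492, -0.492, 0.51]
wrist_force: [0.0, -0.4, -1.5]
width: 48.1
t 39.17 tcp [ 494.1 -162.2  190.1] w 48.1 F [ 0.  -0.4 -1.5] q [-0.41  0.34  1.77  0.01  1.02 -0.45]
x [ 0.033 -0.999 -0.004] y [ 0.005  0.004 -1.   ] z [0.999 0.033 0.005]
need frac [ 0.114  0.125 -0.024]
turn frac [-0.0008 -0.0031 -0.0006]
```

```bash
python3 -m jog '[[0.114,0.05,-0.022,-0.0008,-0.003,-0.0006],[0,0.1,0,0,0,0],[0,0,0,0,0,0]]' 0.4 20; python3 -c "
from h import *
st(b2w(-54,38,100),down(-87))"
```

```text
time: 39.55
tcp_pos: [490.7, -181.4, 159.6]
ee_rot: [-0.513, 0.487, -0.486, 0.513]
wrist_force: [-0.4, 0.4, -1.7]
width: 48.1
t 39.55 tcp [ 490.7 -181.4  159.6] w 48.1 F [-0.4  0.4 -1.7] q [-0.44  0.39  1.79  0.    0.96 -0.5 ]
x [ 0.053 -0.999 -0.001] y [-0.     0.001 -1.   ] z [ 0.999  0.053 -0.   ]
need frac [ 0.018  0.298 -0.004]
turn frac [ 0.0001  0.0002 -0.0001]
```

```bash
python3 -m jog '[[0.019,0.12,-0.003,0,0,0],[0,0.1,0,0,0,0],[0,0.06,0,0,0,0],[0,0,0,0,0,0]]' 0.4 20; python3 -c "
from h import *
st(b2w(-54,38,70.2),down(-87))
s=snap('wrist','w29.png')"
```

```text
time: 40.05
tcp_pos: [492.3, -182.1, 105.5]
ee_rot: [-0.513, 0.485, -0.487, 0.514]
wrist_force: [0.4, 0.2, -1.1]
width: 47.9
t 40.05 tcp [ 492.3 -182.1  105.5] w 47.9 F [ 0.4  0.2 -1.1] q [-0.44  0.47  1.82  0.    0.84 -0.5 ]
x [ 0.056 -0.998  0.001] y [ 0.003 -0.001 -1.   ] z [0.998 0.056 0.003]
need frac [ 0.014  0.176 -0.012]
turn frac [-0.0005  0.0006  0.0001]
```

View pics/w29.png

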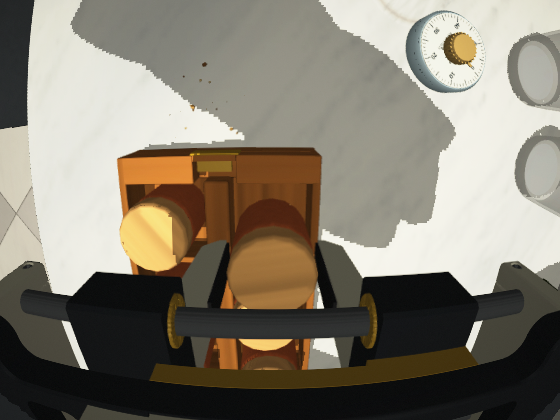

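Lined up over pocket 5 (jar at (272,270), pocket between the rails). Lower it.

```bash
python3 -m jog '[[0.014,0.04,-0.011,-0.0005,0.0005,0],[0,0.06,0,0,0,0],[0,0.04,0,0,0,0]]' 0.4 20; python3 -c "
from h import *
st(b2w(-54,38,70.2),down(-87))"
```

```text
time: 40.48
tcp_pos: [494.0, -184.2, 82.9]
ee_rot: [-0.511, 0.484, -0.489, 0.515]
wrist_force: [-3.2, 5.3, 5.4]
width: 45.9
t 40.48 tcp [ 494.  -184.2   82.9] w 45.9 F [-3.2  5.3  5.4] q [-0.45  0.51  1.83  0.    0.79 -0.5 ]
x [ 0.052 -0.999  0.001] y [ 0.009 -0.001 -1.   ] z [0.999 0.052 0.009]
need frac [ 0.003  0.063 -0.02 ]
turn frac [-0.0014 -0.0001  0.0002]
```

```bash
python3 -m jog '[[0,-0.04,-0.02,-0.0014,0,0],[0,0,0,0,0,0]]' 0.4 20; python3 -c "
from h import *
st(b2w(-54,38,70.2),down(-87))
s=snap('wrist','w30.png')"
```

```text
time: 40.72
tcp_pos: [490.0, -184.8, 92.0]
ee_rot: [0.513, -0.486, 0.488, -0.512]
wrist_force: [0.1, 1.0, -2.0]
width: 45.1
t 40.73 tcp [ 490.  -184.8   92. ] w 45.1 F [ 0.1  1.  -2. ] q [-0.45  0.49  1.83 -0.    0.81 -0.5 ]
x [ 0.052 -0.999  0.002] y [ 0.001 -0.002 -1.   ] z [0.999 0.052 0.001]
need frac [0.001 0.109 0.001]
turn frac [-0.0001 -0.0001  0.0003]
```

View pics/w30.png

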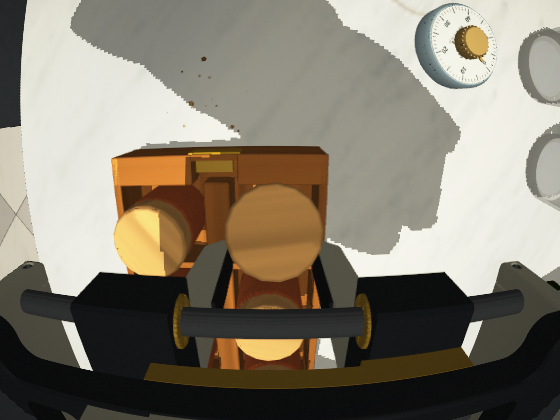

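```bash
python3 -c "
from h import *
s=snap('wrist')
for u,v in [(112,158),(328,155),(215,156)]: print(onz(s,u,v,45,True).round(1))
print('expect front edge corners',b2w(-105,-73,45).round(1),b2w(-105,73,45).round(1))
crop(s['img'],100,130,340,370,2.5,'wc30.png')"
python3 -m jog '[[0,-0.2,0,0,0,0],[0,-0.22,0,0,0,0],[0,0,0,0,0,0]]' 0.4 25; python3 -c "
from h import *
st();s=snap('wrist','w31.png');s=snap('side');crop(s['img'],200,220,340,370,4,'s31.png')"
```

```text
[ 380.4 -139.1   45. ]
[ 523.5 -132.1   45. ]
[ 452.7 -136.4   45. ]
expect front edge corners [ 376.6 -140.    45. ] [ 522.4 -132.3   45. ]
time: 41.2
tcp_pos: [489.5, -184.8, 177.4]
ee_rot: [0.513, -0.487, 0.487, -0.512]
wrist_force: [0.0, -0.4, -2.0]
width: 44.8
t 41.2 tcp [ 489.5 -184.8  177.4] w 44.8 F [ 0.  -0.4 -2. ] q [-0.45  0.37  1.77 -0.    1.   -0.5 ]
x [ 0.051 -0.999  0.001] y [-0.001 -0.002 -1.   ] z [ 0.999  0.051 -0.001]
```

View pics/w31.png

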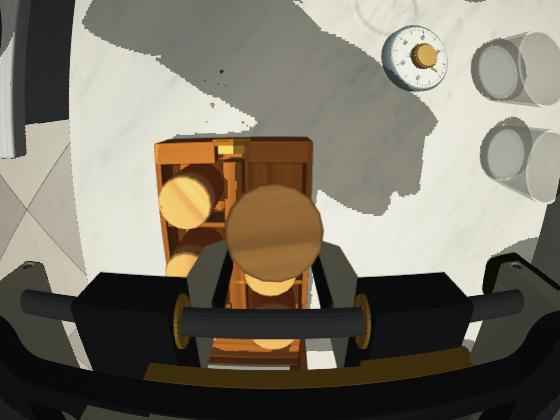

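View pics/wc30.png

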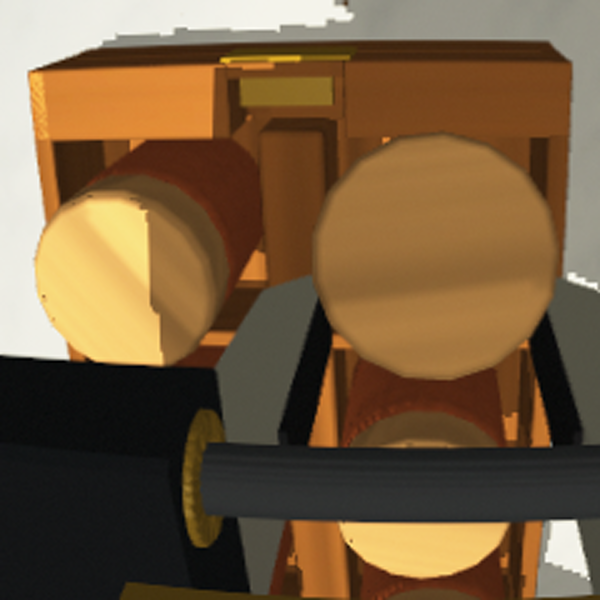

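View pics/s31.png

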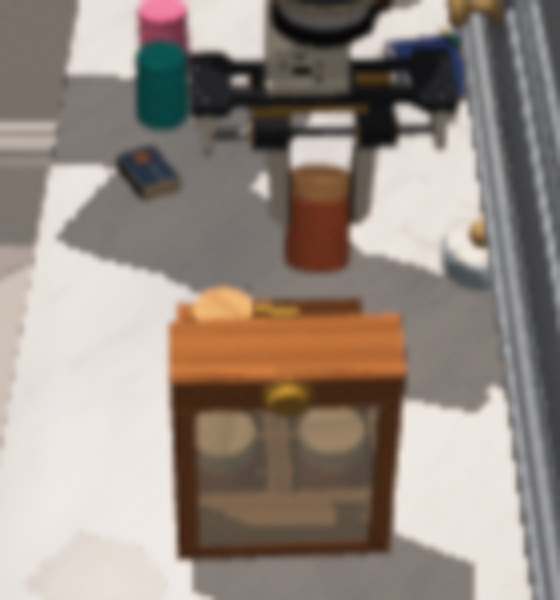

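```bash
python3 -m jog '[[-0.25,0,-0.03,0,0,0],[-0.3,0,-0.04,0,0,0],[-0.3,0,-0.04,0,0,0],[-0.2,0,-0.04,0,0,0.025],[0,0,0,0,0,0.025],[0,0,0,0,0,0.025],[0,0,0,0,0,0]]' 0.4 25; python3 -c "
from h import *
st();s=snap('wrist','w32.png');s=snap('side');crop(s['img'],200,170,340,320,4,'s32.png')"
```

```text
time: 42.18
tcp_pos: [441.4, 32.0, 165.5]
ee_rot: [-0.383, 0.602, -0.346, 0.609]
wrist_force: [0.7, 0.2, -1.2]
width: 44.5
t 42.17 tcp [441.4  32.  165.5] w 44.5 F [ 0.7  0.2 -1.2] q [-0.3   0.33  1.96  0.51  1.11 -0.64]
x [ 0.036 -0.882 -0.469] y [-0.041  0.468 -0.883] z [ 0.999  0.051 -0.019]
```

View pics/w32.png

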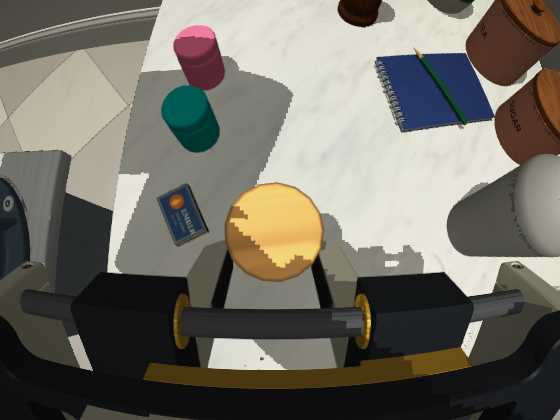

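View pics/s32.png

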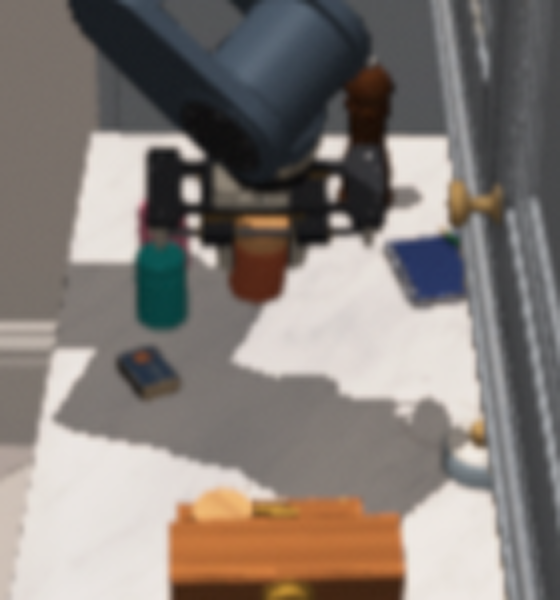

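```bash
python3 -c "
from h import *
s=snap('wrist')
d=ray(s,275,232,True); print('top',(s['xyz']+164*d/np.linalg.norm(d)).round(1))
o=ctrl.get_obs(); print(o['tcp_pos'],R.from_quat(o['ee_rot']).inv().apply([0,0,-1]))"
```

```text
top [443.6  48.  176.8]
[441.79808287  33.05348084 166.8154911 ] [0.46614    0.88455121 0.01681232]
```

```bash
python3 -m jog '[[0.1,0.19,0.003,0,0,0],[0.1,0.19,0.003,0,0,0],[0,0,0,0,0,0]]' 0.4 25; python3 -m jog '[[0.014,0.027,0,0,0,0],[0.007,0.013,0,0,0,0]]' 0.4 25; python3 -c "
from h import *
st();s=snap('side');crop(s['img'],200,170,340,320,4,'s33.png')"
```

```text
time: 42.7
tcp_pos: [442.3, 34.0, 79.9]
ee_rot: [-0.388, 0.597, -0.348, 0.61]
wrist_force: [-0.2, -0.2, -0.8]
width: 45.0
time: 42.95
tcp_pos: [443.4, 34.2, 72.9]
ee_rot: [-0.388, 0.596, -0.349, 0.611]
wrist_force: [-0.8, -0.3, -2.8]
width: 45.0
t 42.95 tcp [443.4  34.2  72.9] w 45.0 F [-0.8 -0.3 -2.8] q [-0.29  0.5   2.01  0.57  0.9  -0.77]
x [ 0.047 -0.888 -0.457] y [-0.037  0.456 -0.889] z [ 0.998  0.058 -0.011]
```

View pics/s33.png

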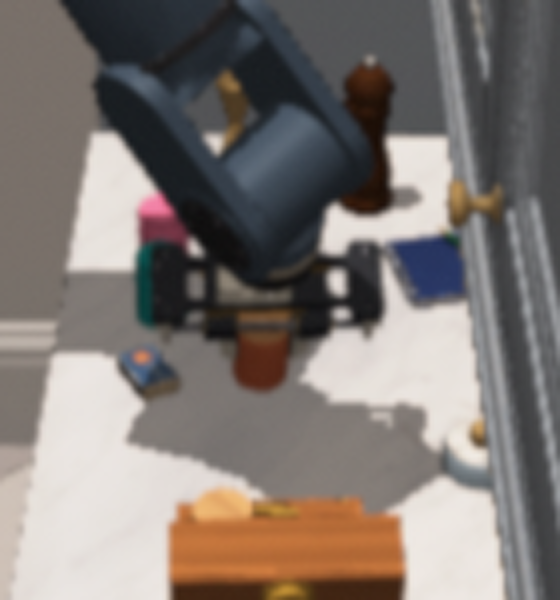

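```bash
python3 -m jog '[[0.009,0.018,0,0,0,0],[0,0,0,0,0,0]]' 0.4 25; python3 -m jog '[[0.007,0.013,0,0,0,0],[0,0,0,0,0,0]]' 0.4 25;python3 -m jog '[[0.007,0.013,0,0,0,0],[0,0,0,0,0,0]]' 0.4 25
```

```text
time: 43.25
tcp_pos: [444.0, 34.0, 69.5]
ee_rot: [-0.388, 0.595, -0.349, 0.611]
wrist_force: [0.0, -0.7, -1.6]
width: 44.7
time: 43.5
tcp_pos: [444.1, 33.9, 66.6]
ee_rot: [-0.388, 0.595, -0.349, 0.611]
wrist_force: [-0.0, -1.2, -2.3]
width: 44.7
time: 43.75
tcp_pos: [444.1, 33.8, 63.4]
ee_rot: [-0.388, 0.595, -0.349, 0.611]
wrist_force: [0.5, -0.2, -0.8]
width: 44.9
```

```bash
python3 -m jog '[[0.007,0.013,0,0,0,0],[0,0,0,0,0,0]]' 0.4 25; python3 -m jog '[[0.006,0.011,0,0,0,0],[0,0,0,0,0,0]]' 0.4 25
```

```text
time: 44.0
tcp_pos: [444.1, 33.7, 60.2]
ee_rot: [-0.388, 0.595, -0.349, 0.611]
wrist_force: [-0.3, -1.1, -1.1]
width: 45.0
time: 44.25
tcp_pos: [444.0, 33.6, 57.5]
ee_rot: [-0.388, 0.595, -0.349, 0.611]
wrist_force: [-0.7, 0.6, -1.6]
width: 44.5
```

```bash
python3 -m jog '[[0.006,0.011,0,0,0,0],[0,0,0,0,0,0]]' 0.4 25; python3 -m jog '[[0.006,0.011,0,0,0,0],[0,0,0,0,0,0]]' 0.4 25; python3 -c "
from h import *
st();s=snap('wrist','w34.png');s=snap('side');crop(s['img'],220,210,310,300,6,'s34.png')"
```

```text
time: 44.5
tcp_pos: [444.0, 33.6, 54.8]
ee_rot: [-0.388, 0.595, -0.349, 0.611]
wrist_force: [0.3, 0.8, -1.2]
width: 45.0
time: 44.75
tcp_pos: [444.0, 33.5, 52.1]
ee_rot: [-0.388, 0.595, -0.349, 0.611]
wrist_force: [-0.1, -0.0, -1.3]
width: 44.8
t 44.75 tcp [444.   33.5  52.1] w 44.8 F [-0.1 -0.  -1.3] q [-0.29  0.54  2.01  0.6   0.86 -0.8 ]
x [ 0.047 -0.889 -0.456] y [-0.034  0.455 -0.89 ] z [ 0.998  0.058 -0.009]
```

View pics/w34.png

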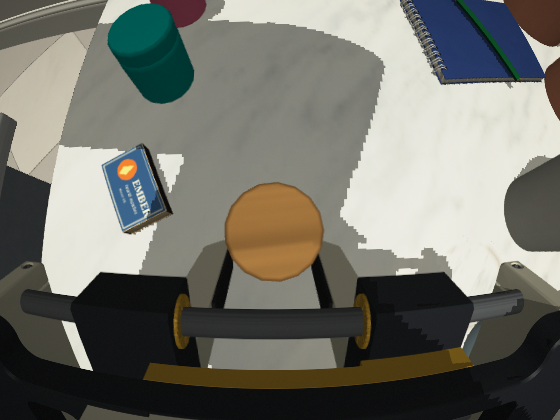

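View pics/s34.png

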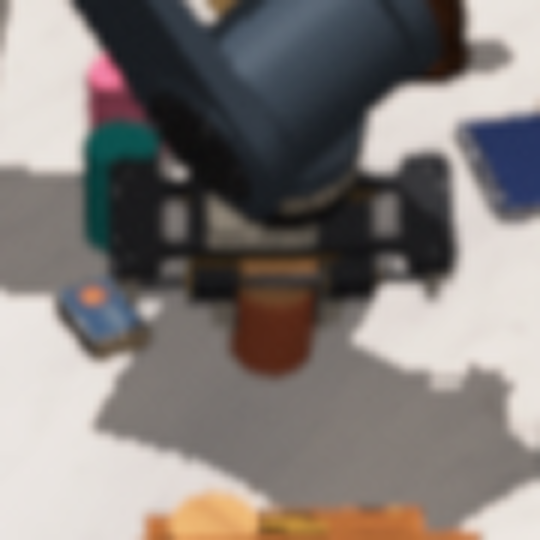

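```bash
python3 -c "
from h import *
s=snap('side')
for z in (0,5,10,15,20): print(z,onz(s,265.3,272.5,z).round(1))
s=snap('wrist')
d=ray(s,275,232,True); print('top',(s['xyz']+164*d/np.linalg.norm(d)).round(1))"
```

```text
0 [441.   35.9   0. ]
5 [441.1  29.5   5. ]
10 [441.2  23.1  10. ]
15 [441.3  16.7  15. ]
20 [441.4  10.2  20. ]
top [446.   48.8  62.6]
```

```bash
python3 -m jog '[[0.007,0.013,0,0,0,0],[0,0,0,0,0,0]]' 0.4 25; python3 -m jog '[[0.006,0.011,0,0,0,0],[0,0,0,0,0,0]]' 0.4 25;python3 -m jog '[[0.005,0.01,0,0,0,0],[0,0,0,0,0,0]]' 0.4 25
```

```text
time: 45.2
tcp_pos: [444.3, 33.5, 49.4]
ee_rot: [-0.388, 0.595, -0.35, 0.611]
wrist_force: [-0.6, -0.1, 0.8]
width: 44.5
time: 45.45
tcp_pos: [443.4, 34.0, 47.5]
ee_rot: [-0.387, 0.596, -0.348, 0.611]
wrist_force: [-0.2, 0.3, -2.4]
width: 43.1
time: 45.7
tcp_pos: [443.5, 33.7, 45.9]
ee_rot: [-0.388, 0.595, -0.348, 0.612]
wrist_force: [-0.3, 0.0, -1.8]
width: 41.7
```

```bash
python3 -m jog '[[0,0,0,0,0,0],[0,0,0,0,0,0],[0,0,0,0,0,0],[0,0,0,0,0,0]]' 0.85 20; python3 -c "
from h import *
st();s=snap('wrist','w35.png')"
```

```text
time: 46.2
tcp_pos: [443.7, 33.7, 45.7]
ee_rot: [-0.387, 0.595, -0.348, 0.612]
wrist_force: [0.9, -0.3, -0.5]
width: 76.5
t 46.2 tcp [443.7  33.7  45.7] w 76.5 F [ 0.9 -0.3 -0.5] q [-0.29  0.56  2.02  0.6   0.85 -0.82]
x [ 0.049 -0.887 -0.459] y [-0.035  0.457 -0.889] z [ 0.998  0.059 -0.009]
```

View pics/w35.png

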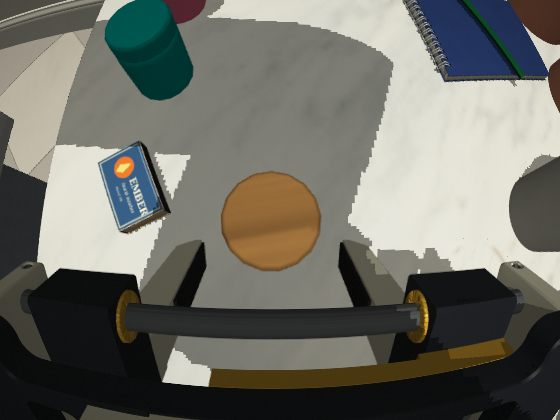

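```bash
python3 -m jog '[[0,-0.1,0,0,0,0],[0,-0.25,0,0,0,0],[0,-0.2,0,0,0,0],[-0.05,-0.03,0,0,0,-0.026],[-0.05,0,0,0,0,-0.026],[-0.05,0,0,0,0,-0.025],[0,0,0,0,0,0]]' 0.8 20; python3 -c "
from h import *
st([444,50,140],down(-87));s=snap('wrist','w36.png')"
```

```text
time: 47.12
tcp_pos: [447.1, 7.1, 162.1]
ee_rot: [0.52, -0.482, 0.49, -0.507]
wrist_force: [-0.1, -0.4, -0.3]
width: 74.4
t 47.12 tcp [447.1   7.1 162.1] w 74.4 F [-0.1 -0.4 -0.3] q [-0.08  0.26  1.97 -0.03  0.91 -0.12]
x [ 0.057 -0.998  0.021] y [-0.004 -0.021 -1.   ] z [ 0.998  0.057 -0.006]
need frac [-0.217  0.106 -0.003]
turn frac [0.0009 0.0007 0.0033]
```

View pics/w36.png

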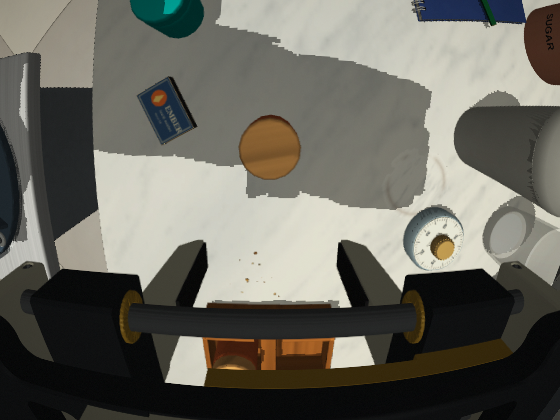

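Jar stands upright on the worktop, top at (270,147); the timer is untouched. Regrip it.

```bash
python3 -c "
from h import *
s=snap('wrist');p=onz(s,270,148,72,True);print(p);st([p[0],p[1],110],down(-87))"
```

```text
[443.58764111  54.50227513  72.        ]
t 47.23 tcp [447.1   5.7 161.7] w 74.6 F [0.3 0.4 0.2] q [-0.08  0.26  1.97 -0.02  0.91 -0.12]
x [ 0.054 -0.998  0.018] y [-0.006 -0.018 -1.   ] z [ 0.999  0.054 -0.007]
need frac [-0.249  0.254 -0.003]
turn frac [0.0011 0.0003 0.0029]
```

```bash
python3 -m jog '[[-0.15,0,-0.003,0.001,0,0.0029],[-0.1,0.1,0,0,0,0],[0,0.14,0,0,0,0],[0,0,0,0,0,0]]' 0.8 20; python3 -c "
from h import *
st([443.5,53,60],down(-87));s=snap('wrist','w37.png')"
```

```text
time: 47.72
tcp_pos: [444.0, 53.7, 111.3]
ee_rot: [-0.511, 0.491, -0.485, 0.513]
wrist_force: [1.1, 0.1, 0.5]
width: 74.5
t 47.73 tcp [444.   53.7 111.3] w 74.5 F [1.1 0.1 0.5] q [ 0.01  0.35  2.01  0.01  0.79 -0.04]
x [ 0.048 -0.999 -0.008] y [-0.004  0.008 -1.   ] z [ 0.999  0.048 -0.004]
need frac [ 0.005  0.257 -0.002]
turn frac [ 0.0006 -0.0007 -0.0013]
```

View pics/w37.png

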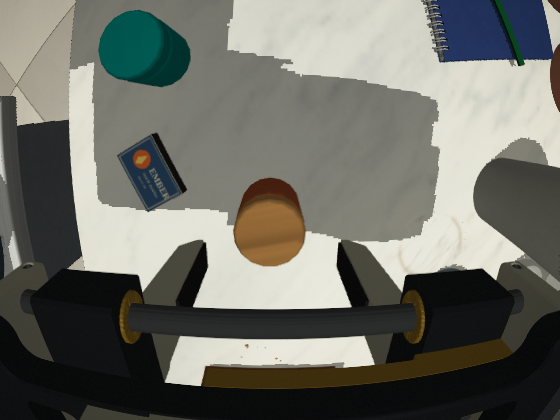

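```bash
python3 -c "
from h import *
s=snap('wrist');print(onz(s,270,231,72,True))"; python3 -m jog '[[-0.005,0.13,0,0.0006,-0.0007,-0.0013],[0,0.12,0,0,0,0],[0,0,0,0,0,0]]' 0.8 20; python3 -c "
from h import *
st([443.5,53,60],down(-87));s=snap('wrist','w38.png');crop(s['img'],180,170,370,320,4,'wc38.png')
o=ctrl.get_obs();p=o['tcp_pos'].copy();p[2]=72;print('tcp axis px at z72',proj(s,p,True))"
```

```text
[444.40476738  56.4674531   72.        ]
time: 48.2
tcp_pos: [447.9, 53.4, 65.3]
ee_rot: [-0.51, 0.485, -0.49, 0.515]
wrist_force: [0.3, -0.4, -0.2]
width: 74.4
t 48.2 tcp [447.9  53.4  65.3] w 74.4 F [ 0.3 -0.4 -0.2] q [ 0.02  0.44  2.03  0.    0.66 -0.04]
x [ 0.049 -0.999 -0.   ] y [ 0.009  0.001 -1.   ] z [0.999 0.049 0.009]
need frac [ 0.001  0.026 -0.022]
turn frac [-0.0014 -0.0005 -0.    ]
tcp axis px at z72 [271.18649607 269.07616996]
```

View pics/wc38.png

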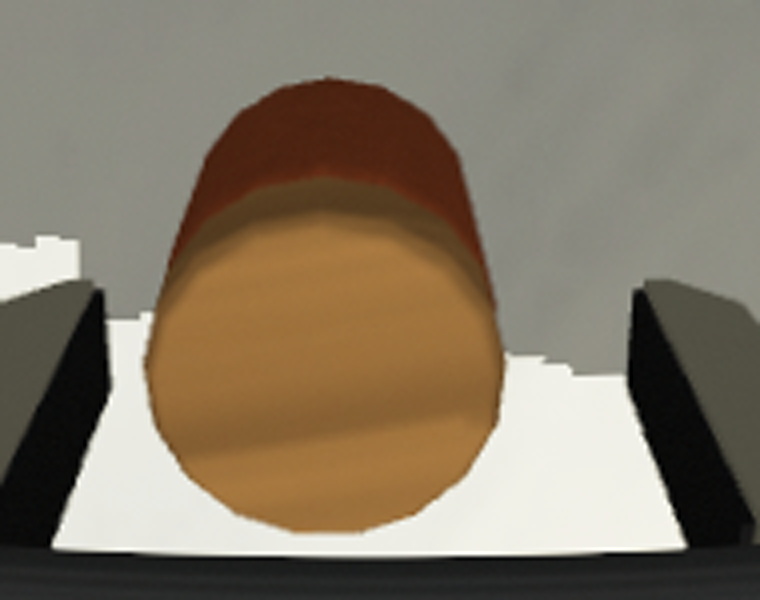

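```bash
python3 -m jog '[[-0.015,0.02,-0.018,-0.0014,0,0],[0,0.007,0,0,0,0],[0,0,0,0,0,0]]' 0.8 20; python3 -c "
from h import *
st();s=snap('wrist');crop(s['img'],180,170,370,320,4,'wc39.png')
o=ctrl.get_obs();p=o['tcp_pos'].copy();p[2]=72;print('tcp axis px at z72',proj(s,p,True))"
```

```text
time: 48.62
tcp_pos: [446.0, 56.3, 62.8]
ee_rot: [-0.511, 0.486, -0.489, 0.513]
wrist_force: [-0.4, -0.2, 0.3]
width: 74.2
t 48.62 tcp [446.   56.3  62.8] w 74.2 F [-0.4 -0.2  0.3] q [ 0.02  0.44  2.04  0.    0.66 -0.03]
x [ 0.049 -0.999 -0.   ] y [ 0.005  0.001 -1.   ] z [0.999 0.049 0.005]
tcp axis px at z72 [269.96801453 271.37118902]
```

View pics/wc39.png

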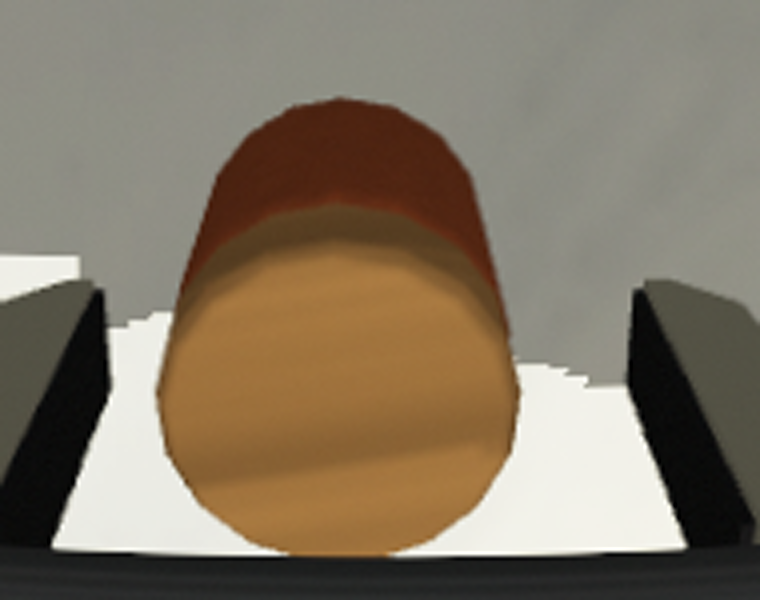

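```bash
python3 -m jog '[[0,0.01,0,0,0,0],[0,0,0,0,0,0],[0,0,0,0,0,0],[0,0,0,0,0,0]]' 0.4 30; python3 -c "
from h import *
st()";python3 -m jog '[[0,-0.15,0,0,0,0],[0,-0.25,0,0,0,0],[0,-0.15,0,0,0,0],[0,0,0,0,0,0]]' 0.4 30; python3 -c "
from h import *
st(b2w(-55,38,165),down(-87))"
```

```text
time: 49.18
tcp_pos: [445.7, 56.3, 60.8]
ee_rot: [-0.511, 0.487, -0.489, 0.513]
wrist_force: [-0.6, 0.8, 0.5]
width: 48.1
t 49.17 tcp [445.7  56.3  60.8] w 48.1 F [-0.6  0.8  0.5] q [ 0.02  0.45  2.04  0.    0.65 -0.03]
x [ 0.049 -0.999 -0.   ] y [ 0.004  0.    -1.   ] z [0.999 0.049 0.004]
time: 49.68
tcp_pos: [444.9, 56.2, 173.2]
ee_rot: [-0.511, 0.487, -0.488, 0.513]
wrist_force: [1.1, -0.2, -1.9]
width: 47.8
t 49.67 tcp [444.9  56.2 173.2] w 47.8 F [ 1.1 -0.2 -1.9] q [ 0.02  0.24  1.96  0.    0.93 -0.03]
x [ 0.049 -0.999 -0.   ] y [ 0.003  0.001 -1.   ] z [0.999 0.049 0.003]
need frac [1.211 0.041 0.167]
turn frac [-0.0005 -0.0005 -0.0001]
```

```bash
python3 -m jog '[[0.2,0,0.034,0,0,0],[0.27,0,0.034,0,0,0],[0.27,0,0.034,0,0,0],[0.25,0,0.034,0,0,0],[0.15,0,0.03,0,0,0],[0.06,0,0,0,0,0],[0,0,0,0,0,0]]' 0.4 30; python3 -c "
from h import *
st(b2w(-55,38,130),down(-87))"
```

```text
time: 50.55
tcp_pos: [487.8, -187.5, 163.2]
ee_rot: [0.513, -0.49, 0.484, -0.512]
wrist_force: [0.3, 0.2, -2.1]
width: 47.8
t 50.55 tcp [ 487.8 -187.5  163.2] w 47.8 F [ 0.3  0.2 -2.1] q [-0.46  0.39  1.78  0.    0.98 -0.51]
x [ 0.051 -0.999 -0.005] y [-0.007  0.005 -1.   ] z [ 0.999  0.051 -0.007]
need frac [-0.016  0.166  0.013]
turn frac [ 0.001  -0.0003 -0.0008]
```

```bash
python3 -m jog '[[-0.017,0.05,0.01,0.001,0,-0.0008],[0,0.1,0,0,0,0],[0,0.06,0,0,0,0],[0,0,0,0,0,0]]' 0.4 30; python3 -c "
from h import *
st(b2w(-55,38,108),down(-87))
s=snap('wrist','w40.png')"
```

```text
time: 51.05
tcp_pos: [488.8, -179.3, 118.1]
ee_rot: [0.513, -0.487, 0.486, -0.513]
wrist_force: [-0.4, 0.9, -1.6]
width: 47.7
t 51.05 tcp [ 488.8 -179.3  118.1] w 47.7 F [-0.4  0.9 -1.6] q [-0.44  0.45  1.82  0.    0.87 -0.5 ]
x [ 0.054 -0.999 -0.001] y [-0.001  0.001 -1.   ] z [ 0.999  0.054 -0.001]
need frac [0.024 0.051 0.005]
turn frac [ 0.0002  0.0003 -0.0001]
```

View pics/w40.png

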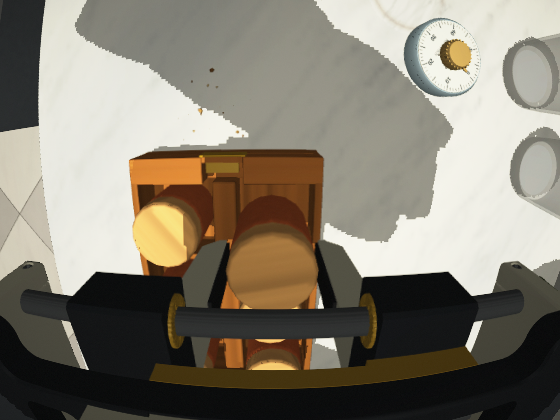

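```bash
python3 -c "
from h import *
s=snap('wrist')
crop(s['img'],120,140,340,300,3.6,'wc40.png')
for p in [(-85,9),(-85,67),(-105,73),(-105,-73),(-85,-67),(-85,-9)]: print(p,((proj(s,b2w(p[0],p[1],45),True)-[120,140])*3.6).round(0))
"
```

```text
(-85, 9) [401. 161.]
(-85, 67) [690. 161.]
(-105, 73) [723.  63.]
(-105, -73) [18. 72.]
(-85, -67) [ 52. 164.]
(-85, -9) [313. 161.]
```

View pics/wc40.png

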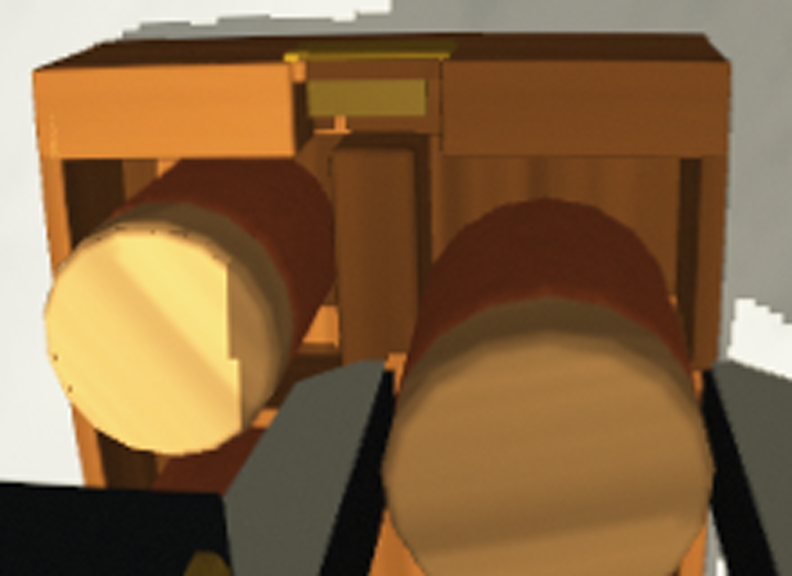

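```bash
python3 -c "
from h import *
s=snap('wrist');o=ctrl.get_obs()
p=onz(s,120+550/3.6,140+199/3.6,57.3,True); print(p,o['tcp_pos'],'centre rel',p[1]-24.5-o['tcp_pos'][1])
"
python3 -m jog '[[0.02,0.03,0.01,0,0.0003,0],[0,0,0,0,0,0]]' 0.4 30; python3 -c "
from h import *
st(b2w(-55,38,108)+[1,0,0],down(-87))"
```

```text
[ 489.99532363 -159.25687586   57.3       ] [ 489.54536444 -180.07695211  119.42977713] centre rel -3.6799237572210473
time: 51.45
tcp_pos: [492.4, -184.5, 113.9]
ee_rot: [-0.512, 0.486, -0.488, 0.513]
wrist_force: [0.3, 0.1, -2.4]
width: 47.9
t 51.45 tcp [ 492.4 -184.5  113.9] w 47.9 F [ 0.3  0.1 -2.4] q [-0.45  0.46  1.82  0.    0.86 -0.5 ]
x [ 0.052 -0.999  0.001] y [ 0.003 -0.001 -1.   ] z [0.999 0.052 0.002]
need frac [-0.002  0.029 -0.007]
turn frac [-0.0004 -0.0001  0.0002]
```

```bash
python3 -m jog '[[-0.018,0,-0.005,0,0,0],[0,0,0,0,0,0]]' 0.4 30; python3 -c "
from h import *
st([491,-181,95],down(-87))
s=snap('wrist');o=ctrl.get_obs();crop(s['img'],120,140,340,300,3.6,'wc41.png')"
```

```text
time: 51.7
tcp_pos: [491.2, -180.8, 114.0]
ee_rot: [-0.512, 0.486, -0.488, 0.513]
wrist_force: [0.1, 0.4, -2.0]
width: 48.3
t 51.7 tcp [ 491.2 -180.8  114. ] w 48.3 F [ 0.1  0.4 -2. ] q [-0.44  0.46  1.82  0.    0.86 -0.49]
x [ 0.051 -0.999  0.001] y [ 0.003 -0.001 -1.   ] z [0.999 0.051 0.003]
need frac [ 0.001  0.095 -0.001]
turn frac [-0.0004 -0.0001  0.0002]
```

View pics/wc41.png

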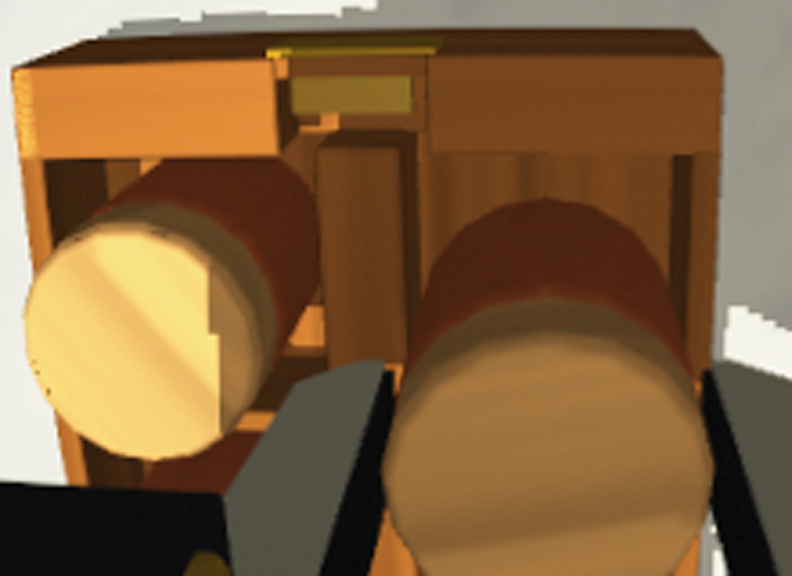

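```bash
python3 -m jog '[[-0.006,0.06,-0.004,0,0,0],[0,0.05,-0.004,0,0,0]]' 0.4 30; python3 -c "
from h import *
st([491,-180,69],down(-87))"
```

```text
time: 52.0
tcp_pos: [489.9, -179.9, 91.3]
ee_rot: [-0.512, 0.485, -0.488, 0.513]
wrist_force: [-0.3, 0.4, -1.7]
width: 48.2
t 52.0 tcp [ 489.9 -179.9   91.3] w 48.2 F [-0.3  0.4 -1.7] q [-0.44  0.49  1.84  0.    0.81 -0.49]
x [ 0.052 -0.999  0.002] y [ 0.004 -0.002 -1.   ] z [0.999 0.052 0.004]
need frac [0.001 0.111 0.005]
turn frac [-0.0006 -0.0001  0.0003]
```

Foot is 10 mm inside the pocket, no contact force. Continue.

```bash
python3 -m jog '[[0,0.04,0,0,0,0],[0,0.04,0,0,0,0]]' 0.4 30; python3 -m jog '[[0,0.02,0,0,0,0],[0,0.005,0,0,0,0],[0,0,0,0,0,0]]' 0.4 30; python3 -c "
from h import *
st([491,-180,69],down(-87))"
```

```text
time: 52.25
tcp_pos: [489.5, -179.8, 73.5]
ee_rot: [-0.512, 0.486, -0.488, 0.513]
wrist_force: [-0.2, 0.0, -1.4]
width: 47.8
time: 52.62
tcp_pos: [489.3, -179.7, 68.7]
ee_rot: [-0.512, 0.486, -0.488, 0.513]
wrist_force: [0.3, 0.2, -2.6]
width: 47.8
t 52.62 tcp [ 489.3 -179.7   68.7] w 47.8 F [ 0.3  0.2 -2.6] q [-0.44  0.53  1.85  0.    0.76 -0.49]
x [ 0.051 -0.999  0.001] y [ 0.002 -0.001 -1.   ] z [0.999 0.051 0.002]
need frac [ 0.002 -0.001  0.008]
turn frac [-0.0003 -0.0002  0.0001]
```

```bash
python3 -m jog '[[0,0.006,0,0,0,0],[0,0,0,0,0,0]]' 0.4 30; python3 -m jog '[[0,0,0,0,0,0],[0,0,0,0,0,0],[0,0,0,0,0,0]]' 0.65 20; python3 -m jog '[[0,-0.1,0,0,0,0],[0,-0.2,0,0,0,0],[0,-0.25,0,0,0,0],[-0.1,-0.25,0,0,0,0],[-0.3,-0.1,0,0,0,0],[-0.3,0,0,0,0,0],[-0.3,0,0,0,0,0],[0,0,0,0,0,0]]' 0 20; python3 -c "
from h import *
st(); s=snap('wrist','w42.png'); s=snap('top');crop(s['img'],335,180,475,260,5.5,'t42.png');s=snap('side');crop(s['img'],200,220,340,370,4,'s42.png')"
```

```text
time: 52.88
tcp_pos: [489.5, -179.9, 68.7]
ee_rot: [-0.512, 0.486, -0.488, 0.513]
wrist_force: [0.4, -0.3, -1.7]
width: 47.5
time: 53.25
tcp_pos: [490.0, -180.1, 68.7]
ee_rot: [-0.512, 0.486, -0.488, 0.513]
wrist_force: [-0.5, -0.6, 1.1]
width: 60.2
time: 54.25
tcp_pos: [479.3, 24.6, 254.4]
ee_rot: [-0.511, 0.486, -0.489, 0.514]
wrist_force: [0.3, -0.8, 0.5]
width: 0.6
t 54.25 tcp [479.3  24.6 254.4] w 0.6 F [ 0.3 -0.8  0.5] q [-0.05  0.19  1.8   0.    1.14 -0.1 ]
x [ 0.049 -0.999  0.   ] y [ 0.006  0.    -1.   ] z [0.999 0.049 0.006]
```

View pics/t42.png

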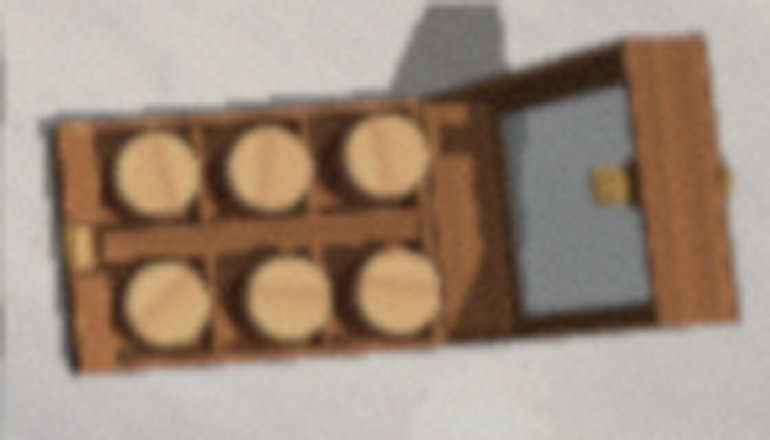

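View pics/s42.png

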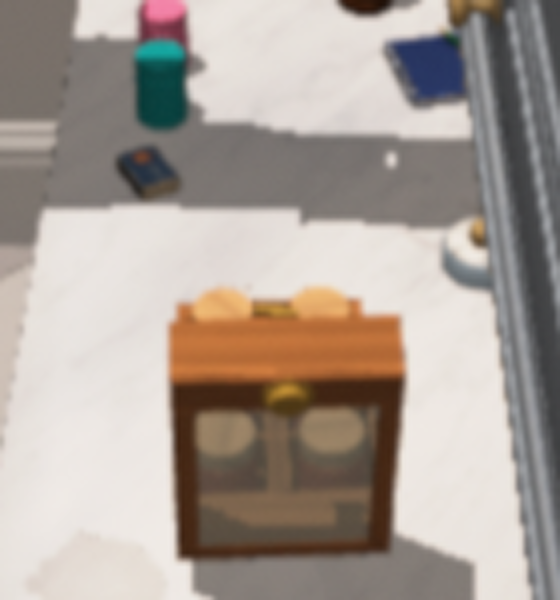

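View pics/w42.png

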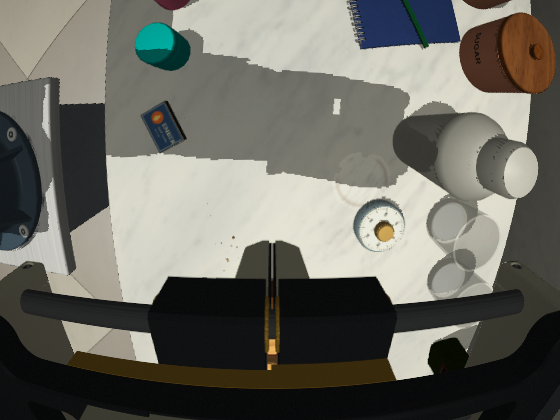

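```bash
python3 -m jog '[[0.1,-0.15,0,0,0,0],[0.3,-0.12,-0.04,0,0,0],[0.3,0,-0.05,0,0,0],[0.3,0,-0.05,0,0,0],[0.3,0,-0.05,0,0,0],[0.3,0,-0.05,0,0,0],[0.3,0,-0.05,0,0,0],[0.3,0,-0.04,0,0,0],[0.3,0,-0.04,0,0,0],[0.2,0,0,0,0,0],[0,0,0,0,0,0]]' 0 20; python3 -c "
from h import *
st(b2w(245,-45,222),down(-87))
s=snap('wrist','w43.png')
p0=None
for th in np.arange(1.8,-0.05,-0.1):
    p=lidtip(th,196,47); p[1]=-45; w=b2w(*p)
    d=(p-p0)/200 if p0 is not None else p*0
    print(round(th,2),w.round(0),'dx %.3f dy %.3f'%(d[0],-d[2])); p0=p
"
```

```text
time: 55.78
tcp_pos: [413.8, -541.7, 306.0]
ee_rot: [-0.505, 0.494, -0.496, 0.506]
wrist_force: [-0.0, 0.5, -0.0]
width: 1.1
t 55.77 tcp [ 413.8 -541.7  306. ] w 1.1 F [-0.   0.5 -0. ] q [-0.99  0.54  1.17  0.    1.42 -1.01]
x [ 0.022 -1.     0.001] y [ 0.003 -0.001 -1.   ] z [1.    0.022 0.003]
need frac [-0.268  0.42   0.05 ]
turn frac [-0.0005 -0.0049  0.0002]
1.8 [ 421. -446.  236.] dx 0.000 dy -0.000
1.7 [ 420. -427.  244.] dx -0.092 dy -0.041
1.6 [ 419. -408.  251.] dx -0.096 dy -0.031
1.5 [ 418. -389.  255.] dx -0.098 dy -0.021
1.4 [ 417. -369.  257.] dx -0.100 dy -0.012
1.3 [ 416. -349.  257.] dx -0.101 dy -0.001
1.2 [ 415. -329.  256.] dx -0.100 dy 0.009
1.1 [ 413. -309.  252.] dx -0.099 dy 0.019
1.0 [ 412. -289.  246.] dx -0.097 dy 0.028
0.9 [ 411. -271.  239.] dx -0.093 dy 0.038
0.8 [ 411. -253.  229.] dx -0.089 dy 0.047
0.7 [ 410. -236.  218.] dx -0.084 dy 0.056
0.6 [ 409. -221.  205.] dx -0.078 dy 0.064
0.5 [ 408. -206.  191.] dx -0.071 dy 0.071
0.4 [ 407. -194.  176.] dx -0.064 dy 0.078
0.3 [ 407. -183.  159.] dx -0.056 dy 0.084
0.2 [ 406. -173.  141.] dx -0.047 dy 0.089
0.1 [ 406. -166.  122.] dx -0.038 dy 0.093
-0.0 [ 406. -160.  103.] dx -0.028 dy 0.097
```

View pics/w43.png

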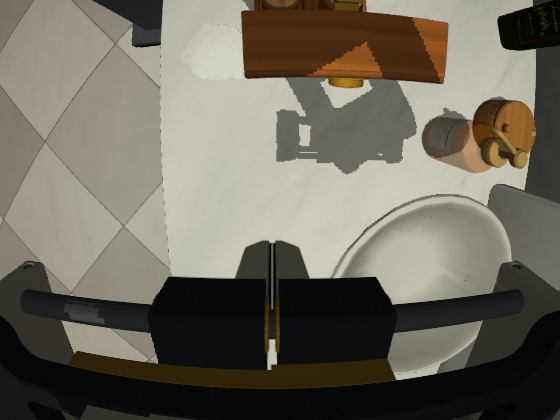

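```bash
python3 -m jog '[[0,0.2,0.05,0,-0.0049,0],[-0.1,0.2,0,0,0,0],[-0.12,0,0,0,0,0],[0,0,0,0,0,0]]' 0 20; python3 -c "
from h import *
st(b2w(215,-45,228),down(-87))
s=snap('wrist','w44.png')"
```

```text
time: 56.32
tcp_pos: [419.7, -494.3, 224.5]
ee_rot: [-0.512, 0.486, -0.488, 0.513]
wrist_force: [-0.2, 0.6, 0.0]
width: 0.2
t 56.33 tcp [ 419.7 -494.3  224.5] w 0.2 F [-0.2  0.6  0. ] q [-0.94  0.53  1.38  0.    1.22 -0.99]
x [ 0.052 -0.999  0.001] y [ 0.003 -0.001 -1.   ] z [0.999 0.052 0.003]
need frac [-0.181 -0.018  0.017]
turn frac [-0.0005 -0.      0.0001]
```

View pics/w44.png

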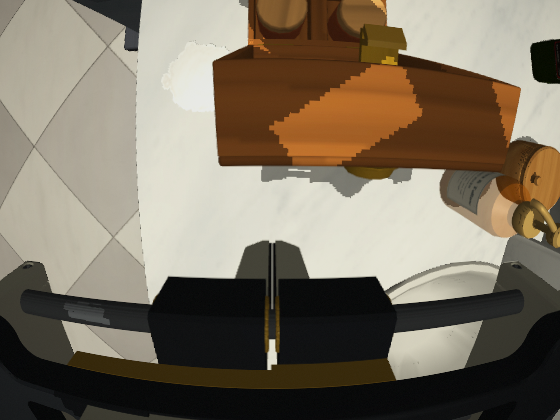

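```bash
python3 -m jog '[[-0.09,-0.01,0.01,0,0,0],[-0.08,-0.01,0.01,0,0,0],[-0.05,-0.02,0,0,0,0],[-0.05,-0.02,0,0,0,0]]' 0 20; python3 -m jog '[[-0.05,-0.02,0,0,0,0],[-0.05,-0.018,0,0,0,0],[-0.05,-0.015,0,0,0,0]]' 0 20;python3 -c "
from h import *
st(b2w(215,-45,228),down(-87))
s=snap('wrist','w45.png')"
```

```text
time: 56.88
tcp_pos: [420.5, -441.3, 238.1]
ee_rot: [-0.512, 0.485, -0.489, 0.513]
wrist_force: [-1.1, 0.2, 0.5]
width: 0.4
time: 57.25
tcp_pos: [418.8, -409.7, 249.7]
ee_rot: [-0.512, 0.485, -0.49, 0.512]
wrist_force: [-0.2, -0.5, -0.4]
width: 0.5
t 57.25 tcp [ 418.8 -409.7  249.7] w 0.5 F [-0.2 -0.5 -0.4] q [-0.85  0.39  1.54  0.    1.2  -0.9 ]
x [ 0.05  -0.999  0.004] y [ 0.005 -0.004 -1.   ] z [0.999 0.05  0.005]
need frac [ 0.241  0.11  -0.   ]
turn frac [-0.0008 -0.0004  0.0007]
```

View pics/w45.png

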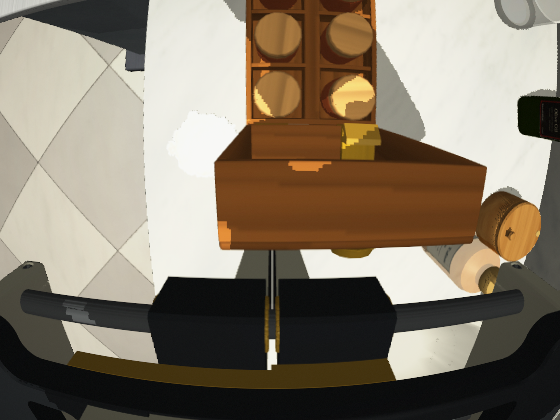

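```bash
python3 -m jog '[[-0.05,-0.006,0,0,0,0],[-0.05,-0.006,0,0,0,0],[-0.05,-0.004,0,0,0,0],[-0.05,-0.002,0,0,0,0],[-0.05,0,0,0,0,0],[-0.05,0,0,0,0,0]]' 0 20;python3 -c "
from h import *
st(None,down(-87))
s=snap('wrist','w46.png')"
```

```text
time: 58.05
tcp_pos: [415.7, -345.3, 253.9]
ee_rot: [-0.512, 0.485, -0.49, 0.513]
wrist_force: [0.4, -1.8, -0.0]
width: 0.5
t 58.05 tcp [ 415.7 -345.3  253.9] w 0.5 F [ 0.4 -1.8 -0. ] q [-0.78  0.31  1.65  0.    1.18 -0.83]
x [ 0.05  -0.999  0.005] y [ 0.006 -0.005 -1.   ] z [0.999 0.05  0.006]
turn frac [-0.0009 -0.0004  0.0008]
```

View pics/w46.png

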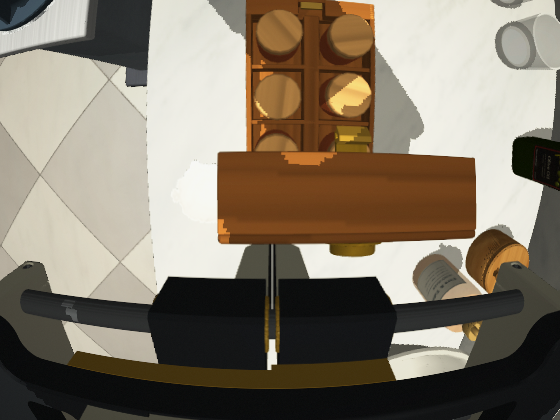

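```bash
python3 -m jog '[[-0.05,0.003,0,0,0,0],[-0.05,0.005,0,0,0,0],[-0.05,0.008,0,0,0,0],[-0.049,0.011,0,0,0,0],[-0.048,0.014,0,0,0,0],[-0.047,0.016,0,0,0,0]]' 0 20;python3 -c "
from h import *
st(None,down(-87))
s=snap('wrist','w47.png')"
```

```text
time: 58.85
tcp_pos: [412.4, -281.9, 241.1]
ee_rot: [-0.512, 0.485, -0.49, 0.513]
wrist_force: [1.3, -1.6, -0.2]
width: 0.6
t 58.85 tcp [ 412.4 -281.9  241.1] w 0.6 F [ 1.3 -1.6 -0.2] q [-0.69  0.24  1.77 -0.    1.12 -0.74]
x [ 0.05  -0.999  0.005] y [ 0.005 -0.005 -1.   ] z [0.999 0.05  0.005]
turn frac [-0.0008 -0.0004  0.0008]
```

View pics/w47.png

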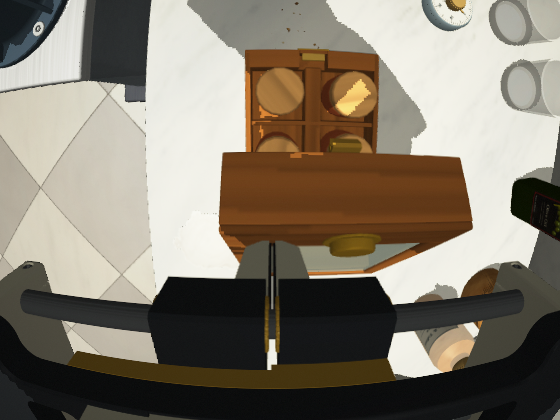

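```bash
python3 -m jog '[[-0.046,0.019,0,0,0,0],[-0.046,0.021,0,0,0,0],[-0.045,0.024,0,0,0,0],[-0.044,0.026,0,0,0,0],[-0.042,0.028,0,0,0,0],[-0.041,0.03,0,0,0,0],[-0.039,0.032,0,0,0,0]]' 0 20;python3 -c "
from h import *
st(None,down(-87))
s=snap('wrist','w48.png')"
```

```text
time: 59.78
tcp_pos: [409.3, -216.9, 202.2]
ee_rot: [-0.512, 0.485, -0.49, 0.513]
wrist_force: [0.4, -2.3, 0.7]
width: 0.3
t 59.77 tcp [ 409.3 -216.9  202.2] w 0.3 F [ 0.4 -2.3  0.7] q [-0.59  0.22  1.9  -0.    1.01 -0.64]
x [ 0.05  -0.999  0.005] y [ 0.005 -0.005 -1.   ] z [0.999 0.05  0.005]
turn frac [-0.0008 -0.0003  0.0008]
```

View pics/w48.png

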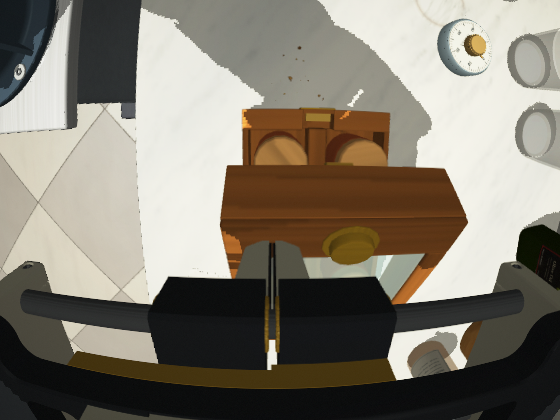

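```bash
python3 -m jog '[[-0.037,0.033,0,0,0,0],[-0.035,0.035,0,0,0,0],[-0.034,0.037,0,0,0,0],[-0.032,0.039,0,0,0,0],[-0.03,0.04,0,0,0,0],[-0.028,0.042,0,0,0,0]]' 0 20;python3 -c "
from h import *
st(None,down(-87))
s=snap('wrist','w49.png')"
```

```text
time: 60.58
tcp_pos: [407.4, -174.8, 153.4]
ee_rot: [-0.512, 0.485, -0.49, 0.513]
wrist_force: [0.2, -3.4, 2.1]
width: 0.6
t 60.58 tcp [ 407.4 -174.8  153.4] w 0.6 F [ 0.2 -3.4  2.1] q [-0.51  0.26  2.   -0.    0.88 -0.56]
x [ 0.05  -0.999  0.005] y [ 0.005 -0.004 -1.   ] z [0.999 0.05  0.005]
turn frac [-0.0008 -0.0004  0.0007]
```

View pics/w49.png

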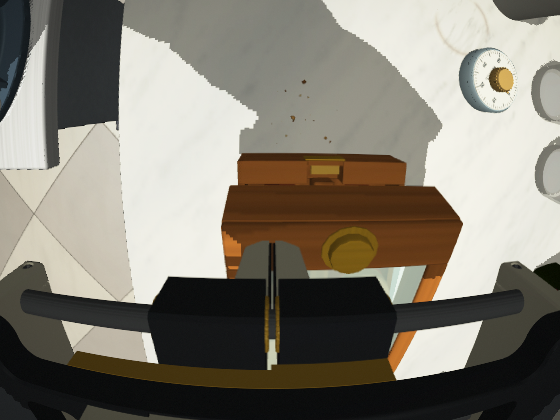

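```bash
python3 -m jog '[[-0.018,0.044,0,0,0,0],[-0.015,0.045,0,0,0,0],[-0.012,0.045,0,0,0,0],[-0.01,0.045,0,0,0,0]]' 0 20;python3 -c "
from h import *
st(b2w(-88,-45,103),down(-87))"
```

```text
time: 61.12
tcp_pos: [406.3, -161.4, 114.4]
ee_rot: [-0.512, 0.486, -0.489, 0.513]
wrist_force: [0.1, 6.0, 7.7]
width: 0.4
t 61.12 tcp [ 406.3 -161.4  114.4] w 0.4 F [0.1 6.  7.7] q [-0.49  0.32  2.04  0.    0.78 -0.54]
x [ 0.049 -0.999  0.001] y [ 0.004 -0.001 -1.   ] z [0.999 0.049 0.004]
need frac [-0.03   0.057 -0.003]
turn frac [-0.0006 -0.0005  0.0002]
```

```bash
python3 -m jog '[[0,0.015,0,0,0,0],[0,0.015,0,0,0,0]]' 0 20;python3 -c "
from h import *
st(b2w(-88,-45,103),down(-87))
s=snap('wrist','w50.png')"
```

```text
time: 61.38
tcp_pos: [406.1, -160.5, 107.3]
ee_rot: [-0.511, 0.487, -0.488, 0.513]
wrist_force: [0.9, 3.7, 4.8]
width: 0.5
t 61.38 tcp [ 406.1 -160.5  107.3] w 0.5 F [0.9 3.7 4.8] q [-0.48  0.34  2.04  0.    0.76 -0.54]
x [ 0.049 -0.999 -0.   ] y [ 0.003  0.001 -1.   ] z [0.999 0.049 0.003]
need frac [-0.025  0.021 -0.002]
turn frac [-0.0005 -0.0005 -0.0001]
```

View pics/w50.png

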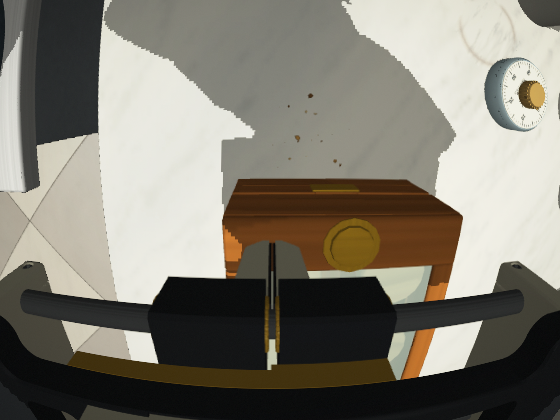

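```bash
python3 -m jog '[[0,0.012,0,0,0,0],[0,0.008,0,0,0,0]]' 0 20; python3 -m jog '[[0,0.008,0,0,0,0]]' 0 20
```

```text
time: 61.68
tcp_pos: [406.1, -160.2, 102.9]
ee_rot: [-0.511, 0.487, -0.488, 0.513]
wrist_force: [-8.0, 6.1, 35.6]
width: 0.2
time: 61.8
tcp_pos: [406.2, -160.2, 102.7]
ee_rot: [-0.511, 0.487, -0.488, 0.513]
wrist_force: [-13.5, 9.1, 52.1]
width: 0.5
```

```bash
python3 -m jog '[[0,-0.012,0,0,0,0]]' 0 20; python3 -m jog '[[0,-0.01,0,0,0,0],[0,-0.01,0,0,0,0],[0,0,0,0,0,0]]' 0 20; python3 -c "
from h import *
st()
s=snap('wrist','w51.png')
for th in (0,.007,.03,.06): 
  a,h=210,47; print(th,[proj(s,b2w(105-(a*np.cos(th)-h*np.sin(th)),y,45+a*np.sin(th)+h*np.cos(th)),True).round(1) for y in (-73,73)])"
```

```text
time: 61.92
tcp_pos: [406.2, -160.5, 105.4]
ee_rot: [-0.511, 0.487, -0.488, 0.513]
wrist_force: [-0.9, -0.4, -0.2]
width: 0.6
time: 62.3
tcp_pos: [405.9, -160.8, 108.9]
ee_rot: [-0.512, 0.487, -0.488, 0.513]
wrist_force: [-0.4, -0.3, 0.5]
width: 0.2
t 62.3 tcp [ 405.9 -160.8  108.9] w 0.2 F [-0.4 -0.3  0.5] q [-0.48  0.33  2.04  0.    0.76 -0.53]
x [ 0.049 -0.999  0.   ] y [ 0.002  0.    -1.   ] z [0.999 0.049 0.002]
0 [array([219.5, 213.3]), array([458.5, 211.4])]
0.007 [array([219.1, 214.7]), array([459.6, 212.7])]
0.03 [array([217.9, 219.6]), array([463.2, 216.9])]
0.06 [array([216.3, 226.6]), array([467.9, 223. ])]
```

View pics/w51.png

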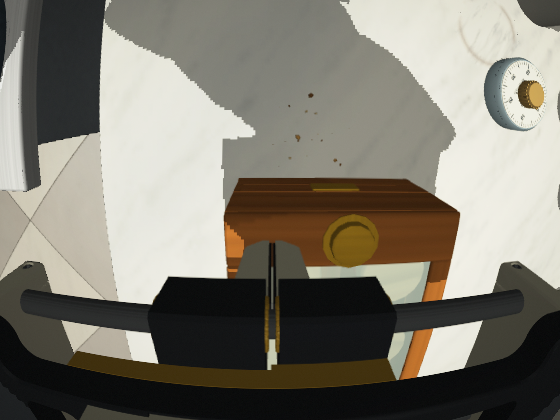

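```bash
python3 -m jog '[[0,-0.02,0,0,0,0],[0,-0.02,0,0,0,0],[0,-0.05,0,0,0,0],[0,-0.2,0,0,0,0],[0,-0.3,0,0,0,0],[-0.25,-0.1,-0.05,0,0,0],[-0.25,0,-0.1,0,0,0],[0,0,0,0,0,0],[0,0,0,0,0,0]]' 0 20; python3 -c "
from h import *
st()
s=snap('wrist','w52.png');s=snap('top','t52.png');crop(s['img'],330,180,440,260,7,'tc52.png');s=snap('side','s52.png');crop(s['img'],200,170,340,370,3,'sc52.png')"
```

```text
time: 63.48
tcp_pos: [370.2, -60.2, 255.9]
ee_rot: [-0.51, 0.486, -0.49, 0.513]
wrist_force: [0.0, 0.1, -0.2]
width: 0.3
t 63.48 tcp [370.2 -60.2 255.9] w 0.3 F [ 0.   0.1 -0.2] q [-0.29 -0.02  2.03  0.    1.12 -0.34]
x [ 0.048 -0.999  0.001] y [ 0.007 -0.    -1.   ] z [0.999 0.048 0.007]
```

View pics/tc52.png

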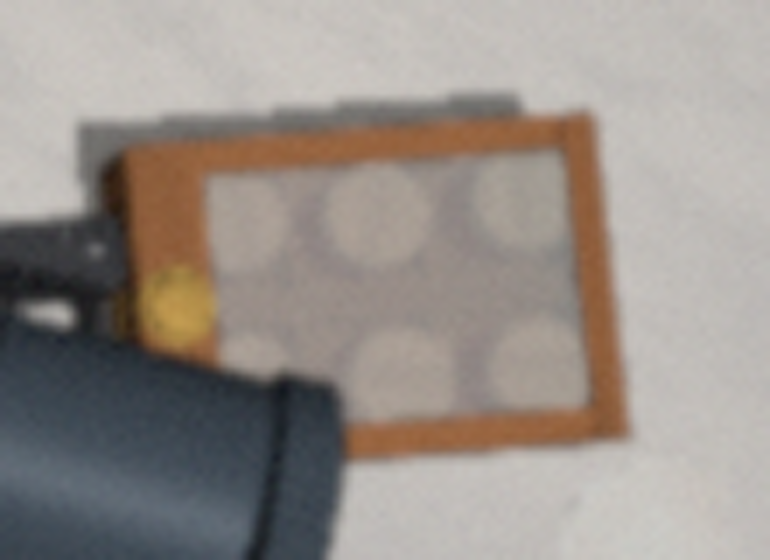

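View pics/sc52.png

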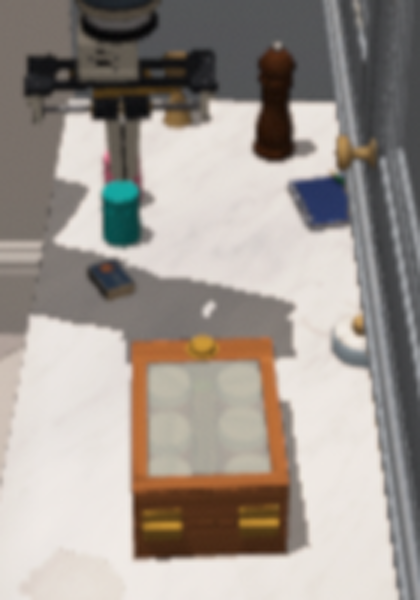

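View pics/t52.png

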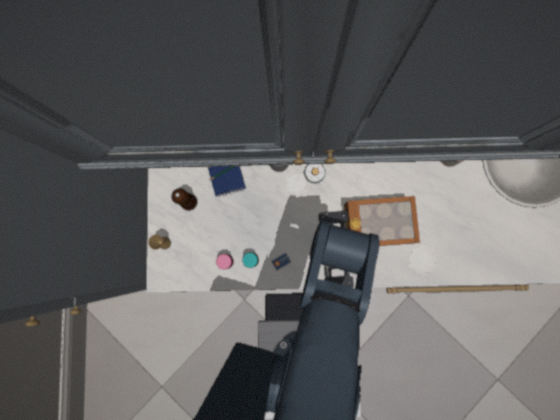

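The lid is shut exactly as at the start, with six jar discs visible through the glass. The mill (183,198), measure (158,242), timer (315,172) and the pink and turquoise pots are at their original pixels, and the robot is clear of everything.

```bash
python3 -c "
from plant import order
print(order.hand_in())"
```

```text
the job is handed in; nothing more can be done
None
```

All four loose terracotta jars are in the box, in pockets 0, 1, 2 and 5; pockets 3 and 4 already held jars. The lid is shut and latched, and I handed the job in at about 63 s. I kept the fingertips on the lid while the spring raised it, until it rested open. I closed it by pressing the rail beside the button.

**Last checks:**
- The lid stayed down with no force on the finger when I withdrew it.
- Its outline matches the opening picture, and six jar tops show through the glass.
- The mill, measure, timer and the pink and turquoise pots sit at the same pixels as at the start.

**What went wrong:**
- **Knocked jar:** the last jar was knocked about 5 cm while the arm was away from it. I found it again before gripping it.
- **Failed first placing:** that jar's foot caught on the rim or partition at pocket 5, and it tilted about 27° in the jaws. I set it upright on the worktop, gripped it again and placed it cleanly.
- **High pressing forces:** with the fingertips, I pressed with about 42 N on the button and 52 N on the rail. The 52 N is well above the 6 to 14 N needed to latch. The wrist limit is 120 N.

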